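# Load the tablet cassette into the counter's sprung well

## Task

Load the white tablet cassette into the tablet counter: tip it red nose down, pass it through the slot in the counter's top and deep in under the red near lip, then press it down on the yellow sprung platform until both lie level. Slide it away from the red lip until its tail is fully home against the end wall under the metal lip, so that both lips hold it down, and let go. Leave the two bottles and the green pen block where they stand.

Things in the scene. Friction and masses are not known exactly. Their poses are not given: they have to be found in the camera images.
- well: Tablet counter fixed to the table, a low grey box; origin on the table under its top slot's centre, z up, -x side roughly towards the robot. Slot x -52.5 to +52.5 mm. Cavity and slot 100 mm wide in y, cavity floor at z=6, box top at 61 mm. Outside: 112 mm wide, x -106 to +112 (a white housing, flush with the top, from +76 on).
- near_lip (a point): Slot-side edge of the red near lip, at its underside: well frame x=-52.5, y=0, z=56 mm. The lip is 5 mm thick (z 56 to 61) and 48 mm deep: an empty pocket lies under it, to the inner wall at x=-100.5.
- far_lip (a point): Slot-side edge of the metal far lip, at its underside: well frame x=+52.5, y=0, z=56 mm. The lip is 5 mm thick and only 18 mm deep: the inner end wall is at x=+70.5.
- platform (a joint): Angle (rad) of the yellow sprung plate, 122x92x4 mm, in the well, hinged at its far end (well x=+72, upper face at z=36 mm). 0 = level, positive = free end (well x=-51, beside the red lip) raised. The spring holds it at its upper stop, +0.20, free end at the box top's height; it can be pressed past level to -0.15. At the free end 3 N starts it, 6 N holds it level.
- cassette: Tablet cassette: closed flat white case 140 (x) x 80 (y) x 16 (z) mm, about 0.28 kg, with a red nose band at its -x end and two amber windows; origin at the centre of its underside, z up. A grey grip rib stands on it: 12 mm thick in x, 50 mm long in y, 50 mm tall above the case's top, centred at x=+20 mm (towards the tail). It starts lying flat on the table, nose roughly towards the robot.
- nose (a point): Middle of the top edge of the cassette's red nose: x=-70, z=16 mm in the cassette's frame.
- tail (a point): Middle of the top edge of the cassette's tail: x=+70, z=16 mm in the cassette's frame.
- rib (a point): Middle of the top of the grip rib: x=+20, z=66 mm in the cassette's frame.
- amber_bottle: Bystander: loose amber bottle, 64 mm diameter, 150 mm tall; origin at the centre of its base.
- clear_bottle: Bystander: loose clear bottle with blue cap, 60 mm diameter, 160 mm tall; origin at the centre of its base.
- pen_block: Bystander: loose green block 70 x 50 x 35 mm with a slanting red pen reaching 124 mm high; origin at the centre of its underside.

How it is judged:
By the outcome, as a careful person would: the job done as asked, in the order asked, and still so for the second after the job is handed in, with the robot touching nothing.
It also fails if it takes over 48 s, if anything falls off the work surface, if the arm or the gripper's body presses on something with over 40 N, if the wrist force passes 120 N, or if a joint passes its speed limit or range.

## Robot

A 6-joint arm with a two-finger parallel gripper is mounted at the origin on the work surface. World frame = base frame: x ahead of the robot, y to its left, z up, the work surface at z = 0. Lengths are in m, angles in rad, forces in N, time in s.
With the tool pointing down it reaches from about 0.25 to 0.8 m from the base axis. Payload 8.5 kg.
Tool frame: the origin (TCP) lies at the very end of the fingers, on their centre line; the grasp point (between the pads) lies 19 mm behind it; x points along the fingers, y is the direction in which the jaws open and shut, and the axes are right-handed (so a half turn about x gives the same grasp; the last joint's range is limited). The gripper opens to 85 mm and grips with 20 to 120 N. Pads are 22 mm wide; open, the fingers measure 114 mm over their backs; the gripper's body (76 mm by 85 mm) begins 54 mm behind the grasp point. The pads swing forward as they close: fully open they stand 13 mm farther back than shut.
Start: joints at [-1.238, 0.238, -0.013, 1.319, 0, 1.571], TCP at [0.171, -0.496, 0.231] pointing down, gripper open.
Joint ranges: [-2.66, 2.66], [-1.03, 1.9], [-1.14, 1.46], [-1.82, 2.27], [-1.45, 1.34], [-3.14, 3.14]. Speed limits (rad/s): [2.22, 2.22, 2.79, 3.14, 3.14, 3.14].

## Interface

Orientations are given as a rotation vector (axis times angle).
In Python, from bench import * gives the robot as it stands. The module is installed in compiled form; this text tells all that it offers.
- The arm moves only by the tool send_rows, never from a script. Its argument "targets" is a list of rows, each an object of numbers: "tx", "ty", "tz": the shift along the tool's x, y, z in mm; "roll": the turn about the tool's x in rad; "claw": the closure, from 0 (fully open) to 1 (shut). A call has 1 to 12 rows; each row shifts and turns the pose as measured when the row begins, along the tool's axes as they then stand; what a row does not reach is not made up. A row lasts 1/10 s, in which the tool goes at most 50 mm and 8.59 degrees, less where a joint would pass 70% of its speed; a pose out of reach is approached as far as the arm can. A call with a gripper value outside its range is refused whole. The fingers move at their own pace and stop on an object; "newtons" is the grip in N (left out, the last holds). Time passes only in rows, so rows that do not move let the fingers close. It gives the time, the measured TCP pose, the force and the opening at its end, in the units of the state.
- get_obs(): the state, without advancing time (a new reading comes with each control period).
- grab_frame(name): name is "side" or "top" or "wrist"; returns a dict with "color" (384x512x3 uint8, red, green, blue), "depth" (384x512 float32, m along the optical axis (not along the pixel's ray), 0 where there is no reading), "intrinsics" (3x3 intrinsics, pixels), "k1" (the pictures are not rectified: a ray, as slopes to the right and down, at radius r is drawn at 1 + k1 r^2 times it, then the intrinsics apply), "xyz" and "attitude" of the camera in the world. Camera axes: x right, y down, z forward; pixel columns grow to the right and rows downward; lengths in m; the calibration is good to about 2 mm. A picture is of the moment at which its call begins.
- sign_off(): hands the job in, once; it reports no verdict.
The state is a dict: "time": time; "q": joint angles; "joint_velocities": joint speeds; "tau": joint torques, N m; "position": TCP position; "tool_rot": TCP orientation; "contact_force": force on the tool from outside, world axes, zero at the start; "wrist_torque": the same for the moment, N m; "finger_gap": finger opening in m.
Only numpy, scipy, OpenCV 4.12 (cv2) and the standard library are available. Lean on these libraries where they do the work, as an engineer would, in place of code of your own. Each camera call takes 0.05 s, during which the arm holds its last target.

## Working session

There is one attempt and no reset: what is moved stays moved. The work goes in short steps, Python scripts to look and compute and a tool call to move; the robot and the scene stay as the last step left them, time stands still between calls to the robot, and variables do not carry over. Pictures are saved under pics/ and viewed, and the job is handed in when it is done.

Besides the shell and the picture viewer there is one more tool, called after "Call:" as name([rows], argument=value, ...), one row to a line, values as JSON. send_rows: Moves the arm, as the interface text tells. Its arguments: {"type":"object","properties":{"targets":{"type":"array"},"newtons":{"type":"number"}},"required":["targets"]}

```bash
mkdir -p pics; ls; cat > look.py <<'E'
from bench import *
import cv2,sys,numpy as np
def snap(n,f):
    d=grab_frame(n); cv2.imwrite(f'pics/{f}.png',cv2.cvtColor(d['color'],cv2.COLOR_RGB2BGR)); np.savez(f'pics/{f}.npz',**{k:np.array(v) for k,v in d.items()}); return d
E
python3 - <<'E'
from look import *
for n in ['side','top','wrist']:
    d=snap(n,n+'0'); print(n,d['intrinsics'],d['k1'],d['xyz'],d['attitude'])
print(get_obs())
E
```

```text
pics
side [[364.90972797   0.         249.00295533]
 [  0.         364.90972797 192.33694091]
 [  0.           0.           1.        ]] -0.05548465015926453 [0.45262003 0.83036341 1.00670961] [-0.25214544  2.868602   -1.10600013]
top [[362.37097892   0.         255.9727591 ]
 [  0.         362.37097892 190.21863393]
 [  0.           0.           1.        ]] -0.017140892237408032 [ 0.5001915  -0.00345004  1.16009705] [-2.18432844  2.20421497 -0.08911415]
wrist [[265.33054069   0.         257.70477571]
 [  0.         265.33054069 190.457092  ]
 [  0.           0.           1.        ]] -0.012971048928807209 [ 0.24345953 -0.47052105  0.37222577] [ 2.35208289 -1.6749896  -0.25452642]
{'time': 0.15, 'q': array([-1.23796068e+00,  2.38696321e-01, -1.40649563e-02,  1.31921645e+00,
       -8.43965080e-06,  1.57083945e+00]), 'joint_velocities': array([ 6.45118051e-04, -7.22814287e-04,  4.65644074e-04, -2.29536441e-03,
       -2.73149835e-03, -9.95790862e-06]), 'tau': array([-4.31435601e-04, -5.39077663e+01,  3.46598017e+01,  1.45160157e-02,
        4.75508239e-05,  1.15085993e-05]), 'position': array([ 0.17142078, -0.49587895,  0.23079563]), 'tool_rot': array([ 2.04135885,  0.34408451, -2.04178127]), 'contact_force': array([-0.00867351, -0.4656961 ,  0.57177304]), 'wrist_torque': array([-0.01217321, -0.00675617,  0.00690384]), 'finger_gap': 0.08540681087457055}
```

View pics/top0.png

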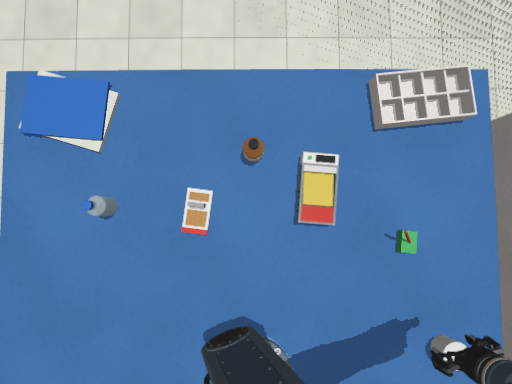

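View pics/side0.png

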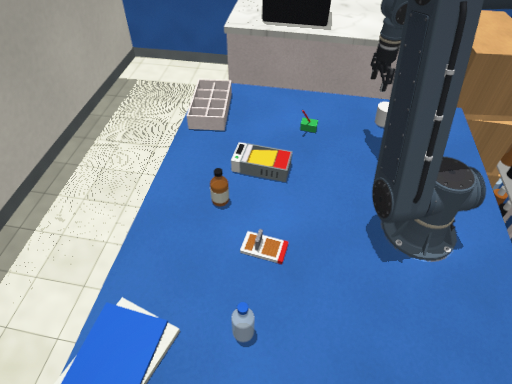

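View pics/wrist0.png

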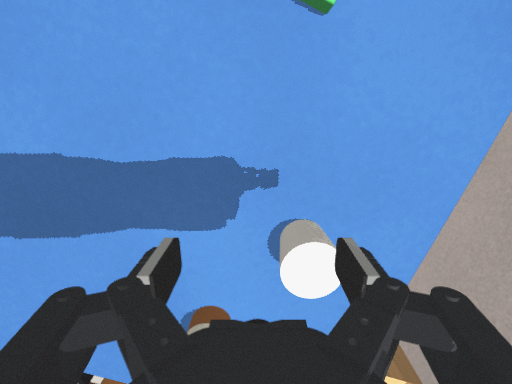

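The top view shows the cassette at about (197,210), red nose towards the robot, and the well at about (319,190). The amber bottle is at (253,150), the clear bottle at (100,207) and the pen block at (407,242). Next I'll measure positions.

```bash
cat >> look.py <<'E'
from scipy.spatial.transform import Rotation as R
def load(f): return dict(np.load(f'pics/{f}.npz'))
def ray(d,uv):
    K=d['intrinsics'];uv=np.atleast_2d(np.asarray(uv,float))
    p=(uv-[K[0,2],K[1,2]])/[K[0,0],K[1,1]]
    s=p.copy()
    for _ in range(20): s=p/(1+float(d['k1'])*(s**2).sum(1,keepdims=True))
    return R.from_rotvec(d['attitude']).apply(np.c_[s,np.ones(len(s))])
def onplane(d,uv,z):
    r=ray(d,uv);c=d['xyz'];return c+r*((z-c[2])/r[:,2])[:,None]
def proj(d,P):
    P=np.atleast_2d(P);c=R.from_rotvec(d['attitude']).inv().apply(P-d['xyz']);s=c[:,:2]/c[:,2:]
    s=s*(1+float(d['k1'])*(s**2).sum(1,keepdims=True));K=d['intrinsics'];return s*[K[0,0],K[1,1]]+[K[0,2],K[1,2]]
def comps(m,mn=30):
    n,l,st,c=cv2.connectedComponentsWithStats(m.astype(np.uint8)); return [(l==i,st[i],c[i]) for i in range(1,n) if st[i][4]>=mn]
def rect(d,m,z):
    # mask boundary -> plane -> min area rect (mm)
    cs,_=cv2.findContours(m.astype(np.uint8),cv2.RETR_EXTERNAL,cv2.CHAIN_APPROX_NONE)
    c=max(cs,key=cv2.contourArea)[:,0,:]
    P=onplane(d,c,z)[:,:2]*1000
    return cv2.minAreaRect(P.astype(np.float32))
E
python3 - <<'E'
from look import *
d=load('top0');im=d['color'].astype(int);h=cv2.cvtColor(d['color'],cv2.COLOR_RGB2HSV).astype(int)
r=((h[...,0]<6)|(h[...,0]>174))&(h[...,1]>150)&(h[...,2]>120)
y=(h[...,0]>20)&(h[...,0]<32)&(h[...,1]>130)&(h[...,2]>120)
nb=~((h[...,0]>95)&(h[...,0]<125)&(h[...,1]>100))
for nm,m,z in [('red16',r,.016),('red61',r,.061),('yel',y,.05)]:
    for k,s,c in comps(m): print(nm,s,c.round(1),rect(d,k,z))
sub=np.zeros_like(nb);sub[180:242,175:220]=1
for k,s,c in comps(nb&sub): print('cas',s,rect(d,k,.016))
sub[:]=0;sub[148:230,290:345]=1
for k,s,c in comps(nb&sub): print('well',s,rect(d,k,.061))
print(R.from_rotvec(get_obs()['tool_rot']).as_matrix().round(4))
for uv in [(253,150),(100,207),(407,242)]: print(onplane(d,[uv],.03))
big=cv2.resize(cv2.cvtColor(d['color'],cv2.COLOR_RGB2BGR)[130:260,150:360],None,fx=3.8,fy=3.8,interpolation=cv2.INTER_CUBIC);cv2.imwrite('pics/topz.png',big)
E
```

```text
red16 [301 205  32  17 454] [316.8 213.5] ((501.5539855957031, -211.5546417236328), (99.51280212402344, 45.8791618347168), 84.67681884765625)
red16 [182 228  25   7  99] [194.5 230.7] ((451.1529235839844, 174.99594116210938), (76.6722183227539, 12.759600639343262), 82.36279296875)
red61 [301 205  32  17 454] [316.8 213.5] ((501.5004577636719, -203.3694305419922), (95.59870910644531, 44.074649810791016), 84.67684173583984)
red61 [182 228  25   7  99] [194.5 230.7] ((453.0816650390625, 167.97723388671875), (73.65653991699219, 12.257737159729004), 82.3627700805664)
yel [303 172  31  35 966] [318.  188.5] ((577.72998046875, -210.84103393554688), (91.15155792236328, 102.1067886352539), 86.03788757324219)
cas [ 181  187   32   49 1225] ((513.5628662109375, 166.66603088378906), (83.91156768798828, 144.2498779296875), 82.05780792236328)
well [ 296  151   44   75 2820] ((580.1917114257812, -207.61138916015625), (120.44390869140625, 220.3099365234375), 85.06690216064453)
[[-4.000e-04  3.267e-01 -9.451e-01]
 [ 1.100e-03 -9.451e-01 -3.267e-01]
 [-1.000e+00 -1.200e-03  0.000e+00]]
[[ 0.70280667 -0.01188105  0.03      ]]
[[0.52767523 0.46518029 0.03      ]]
[[ 0.40955664 -0.49044621  0.03      ]]
```

View pics/topz.png

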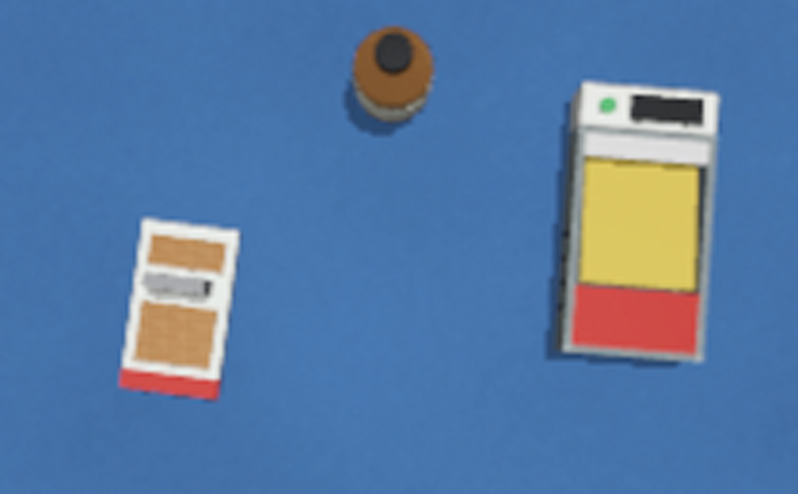

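```bash
cat >> look.py <<'E'
def plan(xyz,yaw,N,obs=None):
    """rows to go to world xyz (mm), tool-y yaw (deg), in N equal rows"""
    o=obs or get_obs();M=R.from_rotvec(o['tool_rot']).as_matrix();y0=np.degrees(np.arctan2(M[1,1],M[0,1]))
    D=np.array(xyz)-o['position']*1000; dy=(yaw-y0+180)%360-180
    print('now',(o['position']*1000).round(1),'yaw',y0.round(2),'D',D.round(1),'dyaw',dy.round(2),'t',o['time'],'q',o['q'].round(2),'gap',round(o['finger_gap']*1000,1),'F',o['contact_force'].round(1))
    for i in range(N):
        a=np.radians(y0+dy*i/N);v=D/N
        ty=v[0]*np.cos(a)+v[1]*np.sin(a);tz=v[0]*np.sin(a)-v[1]*np.cos(a)
        print('{"tx":%.0f,"ty":%.1f,"tz":%.1f,"roll":%.3f}'%(-v[2],ty,tz,-np.radians(dy)/N),end=',')
    print()
E
python3 - <<'E'
from look import *
plan((500,165,231),82,20)
E
```

```text
now [ 171.4 -495.9  230.8] yaw -70.93 D [3.286e+02 6.609e+02 2.000e-01] dyaw 152.93 t 0.15 q [-1.24  0.24 -0.01  1.32 -0.    1.57] gap 85.4 F [-0.  -0.5  0.6]
{"tx":-0,"ty":-25.9,"tz":-26.3,"roll":-0.133},{"tx":-0,"ty":-22.1,"tz":-29.5,"roll":-0.133},{"tx":-0,"ty":-18.0,"tz":-32.2,"roll":-0.133},{"tx":-0,"ty":-13.6,"tz":-34.3,"roll":-0.133},{"tx":-0,"ty":-8.9,"tz":-35.8,"roll":-0.133},{"tx":-0,"ty":-4.0,"tz":-36.7,"roll":-0.133},{"tx":-0,"ty":0.9,"tz":-36.9,"roll":-0.133},{"tx":-0,"ty":5.8,"tz":-36.4,"roll":-0.133},{"tx":-0,"ty":10.6,"tz":-35.4,"roll":-0.133},{"tx":-0,"ty":15.2,"tz":-33.6,"roll":-0.133},{"tx":-0,"ty":19.5,"tz":-31.3,"roll":-0.133},{"tx":-0,"ty":23.5,"tz":-28.4,"roll":-0.133},{"tx":-0,"ty":27.1,"tz":-25.0,"roll":-0.133},{"tx":-0,"ty":30.2,"tz":-21.2,"roll":-0.133},{"tx":-0,"ty":32.7,"tz":-17.0,"roll":-0.133},{"tx":-0,"ty":34.7,"tz":-12.5,"roll":-0.133},{"tx":-0,"ty":36.1,"tz":-7.8,"roll":-0.133},{"tx":-0,"ty":36.8,"tz":-2.9,"roll":-0.133},{"tx":-0,"ty":36.8,"tz":2.0,"roll":-0.133},{"tx":-0,"ty":36.3,"tz":6.9,"roll":-0.133},
```

Call:
send_rows([
  {"ty": -26,"tz": -26,"roll": -0.13},
  {"ty": -22,"tz": -30,"roll": -0.13},
  {"ty": -18,"tz": -32,"roll": -0.13},
  {"ty": -14,"tz": -34,"roll": -0.13},
  {"ty": -9,"tz": -36,"roll": -0.13},
  {"ty": -4,"tz": -37,"roll": -0.13},
  {"ty": 1,"tz": -37,"roll": -0.13},
  {"ty": 6,"tz": -36,"roll": -0.13},
  {"ty": 11,"tz": -35,"roll": -0.13},
  {"ty": 15,"tz": -34,"roll": -0.13},
], newtons=20)

```text
invalid input at $.targets[0]: expected keys tx, ty, tz, roll, claw
```

```bash
python3 - <<'E'
from look import *
plan((500,165,231),82,11)
E
```

```text
now [ 171.4 -495.9  230.8] yaw -70.93 D [3.286e+02 6.609e+02 2.000e-01] dyaw 152.93 t 0.15 q [-1.24  0.24 -0.01  1.32 -0.    1.57] gap 85.4 F [-0.  -0.5  0.6]
{"tx":-0,"ty":-47.0,"tz":-47.9,"roll":-0.243},{"tx":-0,"ty":-34.1,"tz":-57.8,"roll":-0.243},{"tx":-0,"ty":-19.3,"tz":-64.3,"roll":-0.243},{"tx":-0,"ty":-3.3,"tz":-67.0,"roll":-0.243},{"tx":-0,"ty":12.9,"tz":-65.8,"roll":-0.243},{"tx":-0,"ty":28.4,"tz":-60.8,"roll":-0.243},{"tx":-0,"ty":42.2,"tz":-52.2,"roll":-0.243},{"tx":-0,"ty":53.5,"tz":-40.5,"roll":-0.243},{"tx":-0,"ty":61.6,"tz":-26.5,"roll":-0.243},{"tx":-0,"ty":66.2,"tz":-10.9,"roll":-0.243},{"tx":-0,"ty":66.9,"tz":5.3,"roll":-0.243},
```

Call:
send_rows([
  {"tx": 0,"ty": -26,"tz": -26,"roll": -0.13,"claw": 0},
  {"tx": 0,"ty": -22,"tz": -30,"roll": -0.13,"claw": 0},
  {"tx": 0,"ty": -18,"tz": -32,"roll": -0.13,"claw": 0},
  {"tx": 0,"ty": -14,"tz": -34,"roll": -0.13,"claw": 0},
  {"tx": 0,"ty": -9,"tz": -36,"roll": -0.13,"claw": 0},
  {"tx": 0,"ty": -4,"tz": -37,"roll": -0.13,"claw": 0},
  {"tx": 0,"ty": 1,"tz": -37,"roll": -0.13,"claw": 0},
  {"tx": 0,"ty": 6,"tz": -36,"roll": -0.13,"claw": 0},
  {"tx": 0,"ty": 11,"tz": -35,"roll": -0.13,"claw": 0},
  {"tx": 0,"ty": 15,"tz": -34,"roll": -0.13,"claw": 0},
], newtons=20)

```text
time: 1.15
position: [0.3372, -0.1558, 0.2287]
tool_rot: [1.134, 1.26, -1.132]
contact_force: [1.0, -0.3, 0.1]
finger_gap: 0.0853
```

```bash
sed -i 's/"roll":%.3f}/"roll":%.3f,"claw":CL}/' look.py; python3 - <<'E'
from look import *
plan((500,165,231),82,11)
E
```

```text
now [ 337.2 -155.8  228.7] yaw 5.95 D [162.8 320.8   2.3] dyaw 76.05 t 1.15 q [-0.43 -0.02 -0.32  1.27  0.    1.03] gap 85.3 F [ 1.  -0.3  0.1]
{"tx":-0,"ty":17.7,"tz":-27.5,"roll":-0.121,"claw":CL},{"tx":-0,"ty":20.9,"tz":-25.1,"roll":-0.121,"claw":CL},{"tx":-0,"ty":23.8,"tz":-22.4,"roll":-0.121,"claw":CL},{"tx":-0,"ty":26.3,"tz":-19.4,"roll":-0.121,"claw":CL},{"tx":-0,"ty":28.5,"tz":-16.1,"roll":-0.121,"claw":CL},{"tx":-0,"ty":30.2,"tz":-12.6,"roll":-0.121,"claw":CL},{"tx":-0,"ty":31.5,"tz":-8.8,"roll":-0.121,"claw":CL},{"tx":-0,"ty":32.3,"tz":-5.0,"roll":-0.121,"claw":CL},{"tx":-0,"ty":32.7,"tz":-1.0,"roll":-0.121,"claw":CL},{"tx":-0,"ty":32.6,"tz":2.9,"roll":-0.121,"claw":CL},{"tx":-0,"ty":32.0,"tz":6.8,"roll":-0.121,"claw":CL},
```

Call:
send_rows([
  {"tx": 0,"ty": 18,"tz": -27,"roll": -0.12,"claw": 0},
  {"tx": 0,"ty": 21,"tz": -25,"roll": -0.12,"claw": 0},
  {"tx": 0,"ty": 24,"tz": -22,"roll": -0.12,"claw": 0},
  {"tx": 0,"ty": 26,"tz": -19,"roll": -0.12,"claw": 0},
  {"tx": 0,"ty": 28,"tz": -16,"roll": -0.12,"claw": 0},
  {"tx": 0,"ty": 30,"tz": -13,"roll": -0.12,"claw": 0},
  {"tx": 0,"ty": 31,"tz": -9,"roll": -0.12,"claw": 0},
  {"tx": 0,"ty": 32,"tz": -5,"roll": -0.12,"claw": 0},
  {"tx": 0,"ty": 33,"tz": -1,"roll": -0.12,"claw": 0},
  {"tx": 0,"ty": 32,"tz": 3,"roll": -0.12,"claw": 0},
  {"tx": 0,"ty": 31,"tz": 7,"roll": -0.12,"claw": 0},
  {"tx": 0,"ty": 0,"tz": 0,"roll": 0,"claw": 0},
])

```text
time: 2.35
position: [0.4956, 0.1844, 0.2276]
tool_rot: [0.065, 1.572, -0.062]
contact_force: [0.5, 0.5, 0.3]
finger_gap: 0.0857
```

```bash
python3 - <<'E'
from look import *
d=snap('wrist','wrist1'); print(d['xyz'],get_obs()['position'])
plan((530,165,231),82,1)
E
```

```text
[0.42118468 0.19098915 0.36921963] [0.49472567 0.18304694 0.22752456]
now [494.7 183.  227.5] yaw 85.16 D [ 35.3 -18.    3.5] dyaw -3.16 t 2.4 q [ 0.35  0.25 -0.01  1.31  0.    0.44] gap 85.2 F [-0.4 -0.4  0.6]
{"tx":-3,"ty":-15.0,"tz":36.7,"roll":0.055,"claw":CL},
```

View pics/wrist1.png

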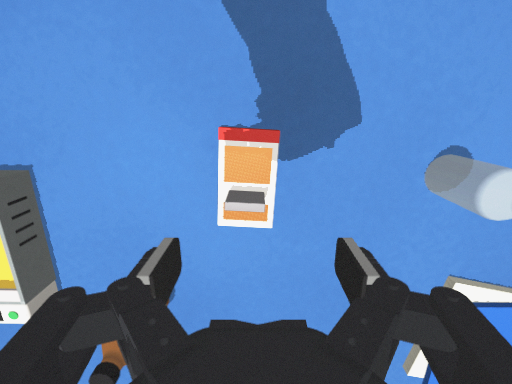

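```bash
cat >> look.py <<'E'
def corners(d,roi,z):
    h=cv2.cvtColor(d['color'],cv2.COLOR_RGB2HSV).astype(int)
    nb=~((h[...,0]>95)&(h[...,0]<125)&(h[...,1]>100)); s=np.zeros_like(nb); x,y,w,hh=roi; s[y:y+hh,x:x+w]=1
    m=max(comps(nb&s),key=lambda t:t[1][4])[0]; return m,rect(d,m,z)
E
python3 - <<'E'
from look import *
d=load('wrist1')
m,r=corners(d,(205,115,85,120),.016);print(r)
h=cv2.cvtColor(d['color'],cv2.COLOR_RGB2HSV).astype(int)
g=(h[...,1]<60)&(h[...,2]<215)&m
print([(s,c.round(1)) for _,s,c in comps(g,10)])
k=max(comps(g,10),key=lambda t:t[1][4]);print(h[185:215:3,245])
cv2.imwrite('pics/w1z.png',cv2.resize(cv2.cvtColor(d['color'],cv2.COLOR_RGB2BGR)[115:240,200:300],None,fx=4.5,fy=4.5,interpolation=cv2.INTER_NEAREST))
E
```

```text
((513.3851318359375, 169.59552001953125), (81.30553436279297, 141.04611206054688), 82.10408782958984)
[(array([225, 190,  40,  22, 698], dtype=int32), array([245.1, 200. ]))]
[[  0   0 247]
 [ 20  10 222]
 [165   5  98]
 [150   5  96]
 [150   3  95]
 [150   5  95]
 [165   3 196]
 [170   4 216]
 [173   5 211]
 [ 15 153 235]]
```

View pics/w1z.png

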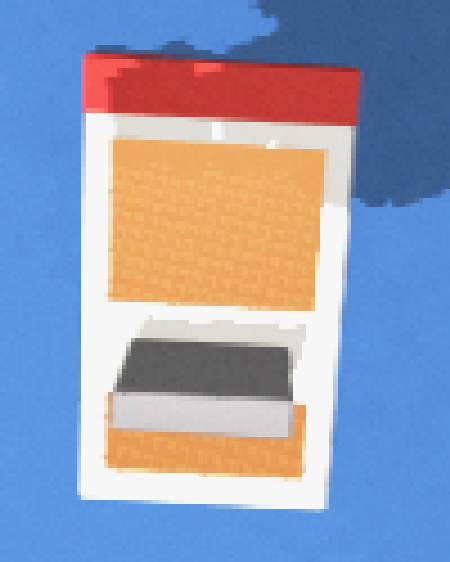

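```bash
python3 - <<'E'
from look import *
d=load('wrist1')
print(onplane(d,[(244.9,207.2)],.066)*1000)
a=np.radians(-7.9);print(513.4+20*np.cos(a),169.6+20*np.sin(a))
e=onplane(d,[(200+112/4.5,115+393/4.5),(200+293/4.5,115+402/4.5)],.066)*1000;print(e,np.linalg.norm(e[0]-e[1]))
plan((533,166.5,120),82.1,5)
E
```

```text
[[534.44151235 167.02721416  66.        ]]
533.2101892647662 166.85110907925707
[[526.19705371 143.44298299  66.        ]
 [532.74146303 191.86354216  66.        ]] 48.86082114681669
now [494.7 183.  227.5] yaw 85.16 D [  38.3  -16.5 -107.5] dyaw -3.06 t 2.4 q [ 0.35  0.25 -0.01  1.31  0.    0.44] gap 85.2 F [-0.4 -0.4  0.6]
{"tx":22,"ty":-2.7,"tz":7.9,"roll":0.011,"claw":CL},{"tx":22,"ty":-2.6,"tz":7.9,"roll":0.011,"claw":CL},{"tx":22,"ty":-2.5,"tz":8.0,"roll":0.011,"claw":CL},{"tx":22,"ty":-2.4,"tz":8.0,"roll":0.011,"claw":CL},{"tx":22,"ty":-2.3,"tz":8.0,"roll":0.011,"claw":CL},
```

Call:
send_rows([
  {"tx": 22,"ty": -3,"tz": 8,"roll": 0.011,"claw": 0},
  {"tx": 22,"ty": -3,"tz": 8,"roll": 0.011,"claw": 0},
  {"tx": 22,"ty": -2,"tz": 8,"roll": 0.011,"claw": 0},
  {"tx": 22,"ty": -2,"tz": 8,"roll": 0.011,"claw": 0},
  {"tx": 20,"ty": -2,"tz": 8,"roll": 0.011,"claw": 0},
  {"tx": 0,"ty": 0,"tz": 0,"roll": 0,"claw": 0},
])

```text
time: 3.0
position: [0.5311, 0.1615, 0.1165]
tool_rot: [0.121, 1.572, -0.121]
contact_force: [-0.8, 0.1, 0.5]
finger_gap: 0.0854
```

```bash
python3 - <<'E'
from look import *
d=snap('wrist','wrist2')
plan((533.6,166.9,27),82.1,6)
E
```

```text
now [531.3 161.8 117.9] yaw 81.22 D [  2.3   5.1 -90.9] dyaw 0.88 t 3.05 q [ 0.29  0.35 -0.15  1.07  0.    0.45] gap 85.7 F [-0.1 -0.1  0.2]
{"tx":15,"ty":0.9,"tz":0.3,"roll":-0.003,"claw":CL},{"tx":15,"ty":0.9,"tz":0.3,"roll":-0.003,"claw":CL},{"tx":15,"ty":0.9,"tz":0.3,"roll":-0.003,"claw":CL},{"tx":15,"ty":0.9,"tz":0.3,"roll":-0.003,"claw":CL},{"tx":15,"ty":0.9,"tz":0.3,"roll":-0.003,"claw":CL},{"tx":15,"ty":0.9,"tz":0.3,"roll":-0.003,"claw":CL},
```

View pics/wrist2.png

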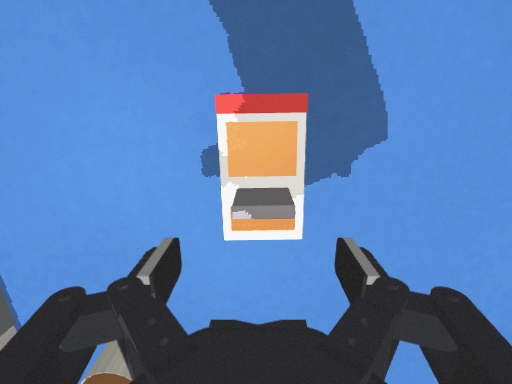

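Call:
send_rows([
  {"tx": 16,"ty": 1,"tz": 0,"roll": -0.003,"claw": 0},
  {"tx": 16,"ty": 1,"tz": 0,"roll": -0.003,"claw": 0},
  {"tx": 16,"ty": 1,"tz": 0,"roll": -0.003,"claw": 0},
  {"tx": 15,"ty": 1,"tz": 1,"roll": -0.003,"claw": 0},
  {"tx": 15,"ty": 1,"tz": 1,"roll": -0.003,"claw": 0},
  {"tx": 12,"ty": 0,"tz": 0,"roll": 0,"claw": 0},
  {"tx": 0,"ty": 0,"tz": 0,"roll": 0,"claw": 0},
])

```text
time: 3.75
position: [0.5351, 0.1657, 0.0353]
tool_rot: [0.116, 1.562, -0.11]
contact_force: [-0.3, 0.9, -0.2]
finger_gap: 0.0857
```

```bash
python3 - <<'E'
from look import *
d=snap('wrist','wrist3');snap('side','side3')
plan((533.6,166.9,27),82.1,1)
E
```

```text
now [536.1 165.9  36.5] yaw 81.78 D [-2.5  1.  -9.5] dyaw 0.32 t 3.85 q [ 0.3   0.43 -0.27  0.87  0.    0.44] gap 85.5 F [ 0.1 -0.2  0.9]
{"tx":10,"ty":0.6,"tz":-2.6,"roll":-0.006,"claw":CL},
```

View pics/wrist3.png

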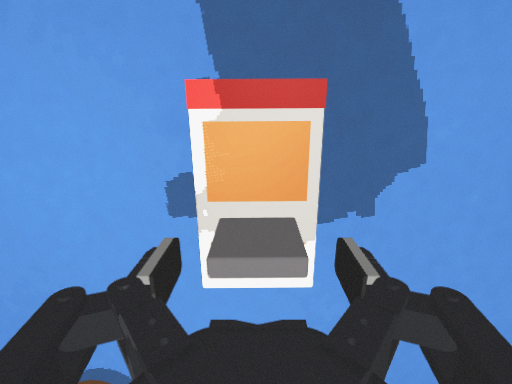

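Call:
send_rows([
  {"tx": 10,"ty": 1,"tz": -2,"roll": -0.006,"claw": 0},
  {"tx": 0,"ty": 0,"tz": 0,"roll": 0,"claw": 0.2},
  {"tx": 0,"ty": 0,"tz": 0,"roll": 0,"claw": 0.4},
  {"tx": 0,"ty": 0,"tz": 0,"roll": 0,"claw": 1},
  {"tx": 0,"ty": 0,"tz": 0,"roll": 0,"claw": 1},
  {"tx": 0,"ty": 0,"tz": 0,"roll": 0,"claw": 1},
], newtons=20)

```text
time: 4.45
position: [0.5352, 0.1675, 0.028]
tool_rot: [0.112, 1.557, -0.103]
contact_force: [0.5, -0.0, -1.6]
finger_gap: 0.0492
```

```bash
python3 - <<'E'
from look import *
d=snap('wrist','wrist4')
plan((533.6,166.9,120),82.1,1)
print(R.from_rotvec(get_obs()['tool_rot']).as_matrix().round(4))
E
```

```text
now [535.2 167.5  28. ] yaw 82.14 D [-1.6 -0.6 92. ] dyaw -0.04 t 4.5 q [ 0.3   0.43 -0.28  0.84  0.    0.44] gap 49.8 F [-0.5 -0.5 -1.3]
{"tx":-92,"ty":-0.9,"tz":-1.5,"roll":0.001,"claw":CL},
[[ 0.0114  0.1368  0.9905]
 [ 0.0046  0.9906 -0.1369]
 [-0.9999  0.0061  0.0106]]
```

View pics/wrist4.png

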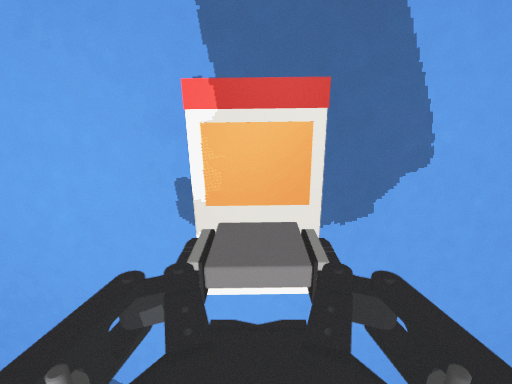

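Call:
send_rows([
  {"tx": -10,"ty": 0,"tz": 0,"roll": 0,"claw": 1},
  {"tx": -20,"ty": 0,"tz": 0,"roll": 0,"claw": 1},
  {"tx": -30,"ty": 0,"tz": 0,"roll": 0,"claw": 1},
  {"tx": -30,"ty": 0,"tz": 0,"roll": 0,"claw": 1},
  {"tx": -15,"ty": 0,"tz": 0,"roll": 0,"claw": 1},
  {"tx": 0,"ty": 0,"tz": 0,"roll": 0,"claw": 1},
])

```text
time: 5.1
position: [0.5325, 0.1667, 0.1383]
tool_rot: [0.111, 1.56, -0.104]
contact_force: [0.5, 0.7, -3.5]
finger_gap: 0.0497
```

```bash
python3 - <<'E'
from look import *
d=snap('wrist','wrist5');snap('side','side5')
plan((533.6,166.9,120),82.1,1)
E
```

```text
now [531.5 166.4 136. ] yaw 82.14 D [  2.1   0.5 -16. ] dyaw -0.04 t 5.2 q [ 0.3   0.34 -0.13  1.1   0.    0.44] gap 49.9 F [ 0.5 -0.2 -2.8]
{"tx":16,"ty":0.7,"tz":2.0,"roll":0.001,"claw":CL},
```

View pics/wrist5.png

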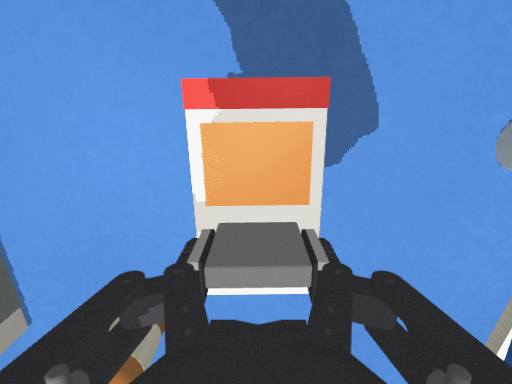

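View pics/side5.png

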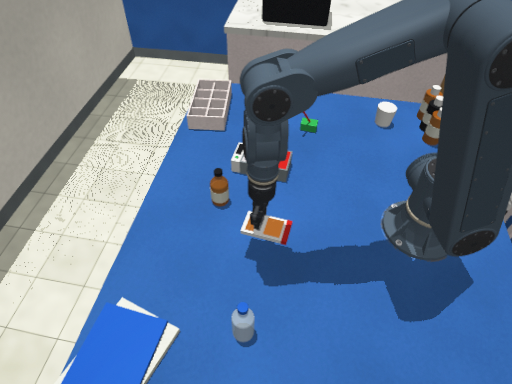

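```bash
python3 - <<'E'
from look import *
a=load('top0')['color'][145:235,285:350];b=load('side0')['color'][135:190,222:302]
A=cv2.resize(a,None,fx=6,fy=6,interpolation=cv2.INTER_CUBIC);B=cv2.resize(b,None,fx=5,fy=5,interpolation=cv2.INTER_CUBIC)
o=np.zeros((540,800,3),np.uint8);o[:540,:390]=A;o[:275,395:795]=B
cv2.imwrite('pics/z2.png',cv2.cvtColor(o,cv2.COLOR_RGB2BGR))
E
```

```text
(no output)
```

View pics/z2.png

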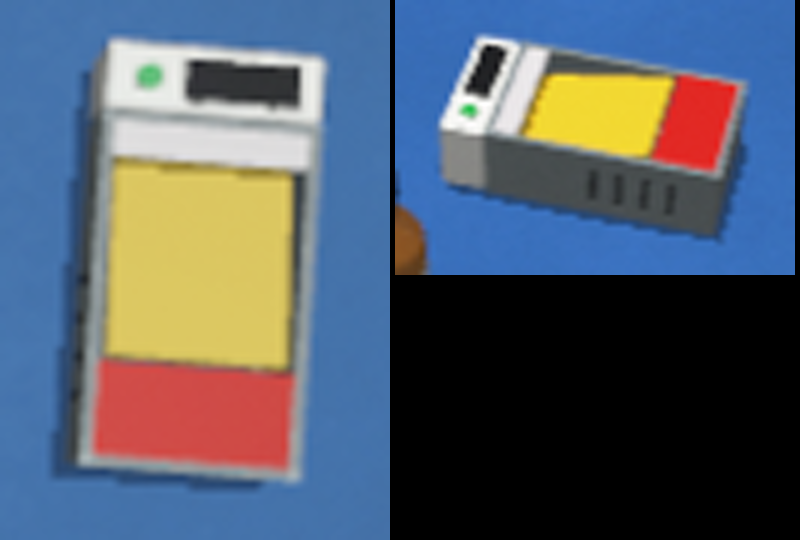

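```bash
python3 - <<'E'
from look import *
def fit(P):
    L=np.array([[-106,56],[-106,-56],[112,-56],[112,56]],float)
    r,_=R.align_vectors(np.c_[P-P.mean(0),np.zeros(4)],np.c_[L-L.mean(0),np.zeros(4)])
    a=r.as_rotvec()[2];M=np.array([[np.cos(a),-np.sin(a)],[np.sin(a),np.cos(a)]]);t=P.mean(0)-M@L.mean(0)
    print('yaw',np.degrees(a),'o',t,'res',(P-(L@M.T+t)).round(1).tolist())
d=load('top0');uv=np.array([(79,464),(299,478),(326,57),(109,38)])/6+[284.6,144.6]
fit(onplane(d,uv,.061)[:,:2]*1000)
d=load('side0');uv=(np.array([(717,178),(747,82),(478,36),(442,132)])-[395,0])/5+[221.6,134.6]
fit(onplane(d,uv,.061)[:,:2]*1000)
E
```

```text
yaw -5.007676992629338 o [ 577.16273152 -210.20810553] res [[-0.1, -0.1], [1.5, 0.1], [-1.1, 0.1], [-0.3, -0.2]]
yaw -3.9880287608743843 o [ 576.87310007 -209.3025141 ] res [[3.8, -0.7], [-0.3, 0.1], [-0.5, -1.4], [-3.0, 2.0]]
```

```bash
cat >> look.py <<'E'
def W(x,y=0,o=(577,-210),a=-5.0):
    a=np.radians(a);return o[0]+x*np.cos(a)-y*np.sin(a),o[1]+x*np.sin(a)+y*np.cos(a)
E
python3 - <<'E'
from look import *
plan((*W(-146),120),85,12)
E
```

```text
now [531.5 166.4 136. ] yaw 82.14 D [-100.  -363.7  -16. ] dyaw 2.86 t 5.2 q [ 0.3   0.34 -0.13  1.1   0.    0.44] gap 49.9 F [ 0.5 -0.2 -2.8]
{"tx":1,"ty":-31.2,"tz":-4.1,"roll":-0.004,"claw":CL},{"tx":1,"ty":-31.1,"tz":-4.2,"roll":-0.004,"claw":CL},{"tx":1,"ty":-31.1,"tz":-4.4,"roll":-0.004,"claw":CL},{"tx":1,"ty":-31.1,"tz":-4.5,"roll":-0.004,"claw":CL},{"tx":1,"ty":-31.1,"tz":-4.6,"roll":-0.004,"claw":CL},{"tx":1,"ty":-31.1,"tz":-4.8,"roll":-0.004,"claw":CL},{"tx":1,"ty":-31.1,"tz":-4.9,"roll":-0.004,"claw":CL},{"tx":1,"ty":-31.0,"tz":-5.0,"roll":-0.004,"claw":CL},{"tx":1,"ty":-31.0,"tz":-5.1,"roll":-0.004,"claw":CL},{"tx":1,"ty":-31.0,"tz":-5.3,"roll":-0.004,"claw":CL},{"tx":1,"ty":-31.0,"tz":-5.4,"roll":-0.004,"claw":CL},{"tx":1,"ty":-30.9,"tz":-5.5,"roll":-0.004,"claw":CL},
```

Call:
send_rows([
  {"tx": 0,"ty": -10,"tz": -4,"roll": -0.004,"claw": 1},
  {"tx": 0,"ty": -25,"tz": -4,"roll": -0.004,"claw": 1},
  {"tx": 0,"ty": -35,"tz": -4,"roll": -0.004,"claw": 1},
  {"tx": 0,"ty": -38,"tz": -5,"roll": -0.004,"claw": 1},
  {"tx": 0,"ty": -38,"tz": -5,"roll": -0.004,"claw": 1},
  {"tx": 0,"ty": -38,"tz": -5,"roll": -0.004,"claw": 1},
  {"tx": 0,"ty": -38,"tz": -5,"roll": -0.004,"claw": 1},
  {"tx": 0,"ty": -38,"tz": -5,"roll": -0.004,"claw": 1},
  {"tx": 0,"ty": -38,"tz": -5,"roll": -0.004,"claw": 1},
  {"tx": 0,"ty": -38,"tz": -5,"roll": -0.004,"claw": 1},
  {"tx": 0,"ty": -20,"tz": -5,"roll": -0.004,"claw": 1},
  {"tx": 0,"ty": -8,"tz": -2,"roll": -0.004,"claw": 1},
])

```text
time: 6.4
position: [0.4182, -0.2035, 0.1212]
tool_rot: [0.067, 1.589, -0.061]
contact_force: [-0.4, -0.0, -2.7]
finger_gap: 0.0498
```

```bash
python3 - <<'E'
from look import *
snap('wrist','wrist6');snap('top','top6')
plan((*W(-146),92),85,3)
E
```

```text
now [ 418.8 -202.6  121.4] yaw 85.32 D [ 12.7   5.4 -29.4] dyaw -0.32 t 6.5 q [-0.45  0.22 -0.34  1.04 -0.   -0.37] gap 50.1 F [-0.5  1.  -2.2]
{"tx":10,"ty":2.1,"tz":4.1,"roll":0.002,"claw":CL},{"tx":10,"ty":2.1,"tz":4.1,"roll":0.002,"claw":CL},{"tx":10,"ty":2.1,"tz":4.1,"roll":0.002,"claw":CL},
```

View pics/wrist6.png

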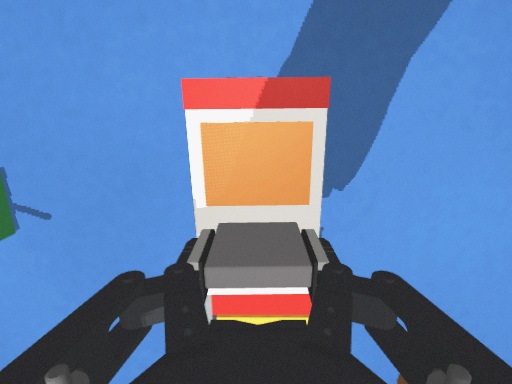

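View pics/top6.png

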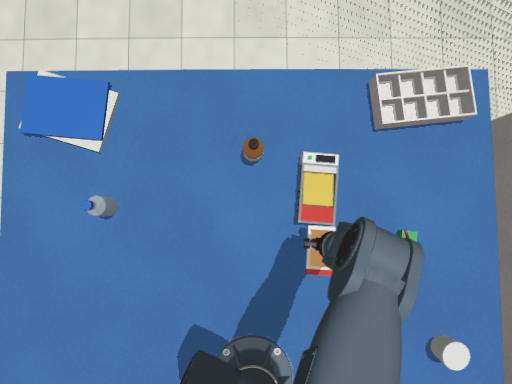

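Call:
send_rows([
  {"tx": 8,"ty": 2,"tz": 4,"roll": 0.002,"claw": 1},
  {"tx": 8,"ty": 2,"tz": 4,"roll": 0.002,"claw": 1},
  {"tx": 8,"ty": 2,"tz": 4,"roll": 0.002,"claw": 1},
  {"tx": 0,"ty": 0,"tz": 0,"roll": 0,"claw": 1},
])

```text
time: 6.9
position: [0.4318, -0.1939, 0.0939]
tool_rot: [0.072, 1.59, -0.063]
contact_force: [-0.5, 0.9, -2.2]
finger_gap: 0.0497
```

```bash
python3 - <<'E'
from look import *
plan((*W(-146),92),85,1)
E
```

```text
now [ 431.8 -193.9   93.9] yaw 85.12 D [-0.2 -3.4 -1.9] dyaw -0.12 t 6.9 q [-0.42  0.26 -0.36  0.97 -0.   -0.34] gap 49.7 F [-0.5  0.9 -2.2]
{"tx":2,"ty":-3.4,"tz":0.0,"roll":0.002,"claw":CL},
```

Call:
send_rows([
  {"tx": 3,"ty": -3,"tz": 0,"roll": 0,"claw": 1},
  {"tx": 3,"ty": 0,"tz": 0,"roll": 0,"claw": 1},
  {"tx": 3,"ty": 0,"tz": -1,"roll": 0,"claw": 1},
  {"tx": 3,"ty": 0,"tz": -1,"roll": 0,"claw": 1},
])

```text
time: 7.3
position: [0.4277, -0.1957, 0.0826]
tool_rot: [0.068, 1.594, -0.061]
contact_force: [-6.2, 1.9, 8.0]
finger_gap: 0.0497
```

```bash
python3 - <<'E'
from look import *
snap('wrist','wrist7')
plan((*W(-156),69),85,6)
E
```

```text
now [ 427.4 -195.6   82.2] yaw 85.27 D [ -5.8  -0.8 -13.2] dyaw -0.27 t 7.35 q [-0.43  0.27 -0.38  0.95 -0.01 -0.34] gap 49.2 F [-5.3  0.4  5.8]
{"tx":2,"ty":-0.2,"tz":-1.0,"roll":0.001,"claw":CL},{"tx":2,"ty":-0.2,"tz":-1.0,"roll":0.001,"claw":CL},{"tx":2,"ty":-0.2,"tz":-1.0,"roll":0.001,"claw":CL},{"tx":2,"ty":-0.2,"tz":-1.0,"roll":0.001,"claw":CL},{"tx":2,"ty":-0.2,"tz":-1.0,"roll":0.001,"claw":CL},{"tx":2,"ty":-0.2,"tz":-1.0,"roll":0.001,"claw":CL},
```

View pics/wrist7.png

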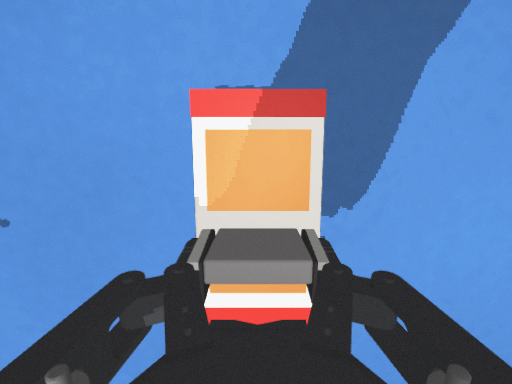

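Call:
send_rows([
  {"tx": 3,"ty": 0,"tz": -1,"roll": 0,"claw": 1},
  {"tx": 3,"ty": 0,"tz": -1,"roll": 0,"claw": 1},
  {"tx": 3,"ty": 0,"tz": -1,"roll": 0,"claw": 1},
  {"tx": 3,"ty": 0,"tz": -1,"roll": 0,"claw": 1},
  {"tx": 3,"ty": 0,"tz": 0,"roll": 0,"claw": 1},
])

```text
time: 7.85
position: [0.42, -0.195, 0.0697]
tool_rot: [0.068, 1.596, -0.063]
contact_force: [-7.8, 1.4, 7.1]
finger_gap: 0.0497
```

```bash
python3 - <<'E'
from look import *
snap('wrist','wrist8');snap('side','side8')
plan((*W(-156),69),85,1)
a=load('side8')['color'][110:230,210:360]
cv2.imwrite('pics/s8z.png',cv2.cvtColor(cv2.resize(a,None,fx=5,fy=5,interpolation=cv2.INTER_CUBIC),cv2.COLOR_RGB2BGR))
E
```

```text
now [ 419.9 -195.    69.5] yaw 85.24 D [ 1.7 -1.4 -0.5] dyaw -0.24 t 7.95 q [-0.43  0.27 -0.42  0.91 -0.01 -0.35] gap 49.8 F [-5.4  0.9  4.2]
{"tx":0,"ty":-1.2,"tz":1.8,"roll":0.004,"claw":CL},
```

View pics/wrist8.png

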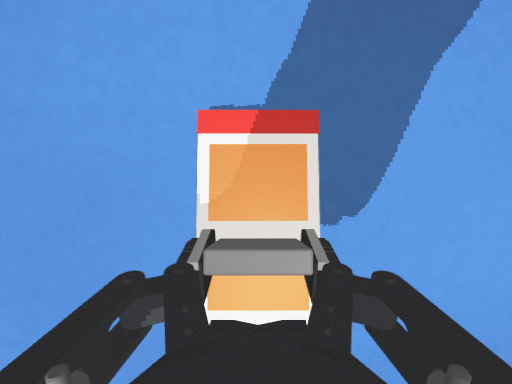

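View pics/s8z.png

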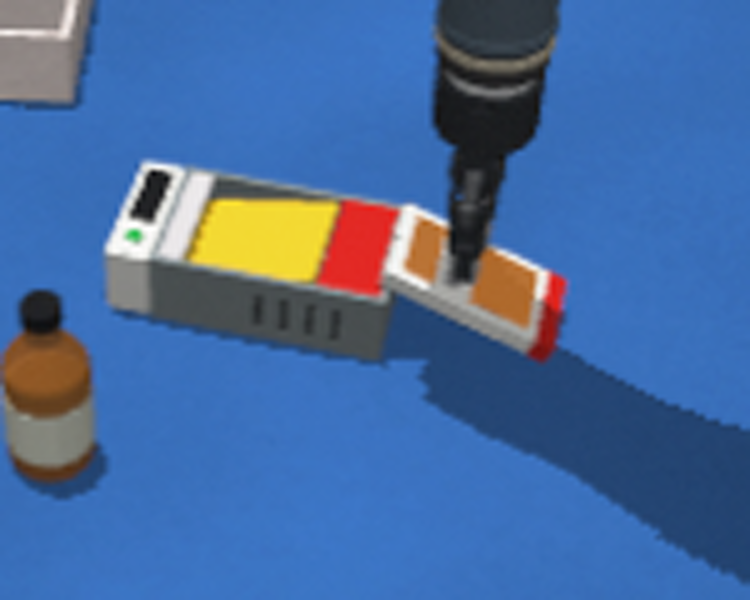

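```bash
cat >> look.py <<'E'
def noseinfo(d,l,r):
    """from nose top-edge corner pixels (80 mm apart, horizontal): nose middle in world"""
    ra=ray(d,[l,r]); s=.080/np.linalg.norm(ra[0]-ra[1]); return d['xyz']+ra.mean(0)*s
def noseedge(d):
    h=cv2.cvtColor(d['color'],cv2.COLOR_RGB2HSV).astype(int)
    m=((h[...,0]<6)|(h[...,0]>174))&(h[...,1]>120)&(h[...,2]>90)
    k=[t for t in comps(m,200) if t[1][1]<200][0][0]
    ys,xs=np.nonzero(k); y0=ys.min(); row=[(xs[ys==y].min(),xs[ys==y].max()) for y in range(y0+1,y0+4)]
    l=np.median([a for a,b in row])-.5;r=np.median([b for a,b in row])+.5
    return (l,y0-.5+.5),(r,y0)
E
python3 - <<'E'
from look import *
for f,tz,tx in [('wrist6',(418.8,-202.6,121.4),0),('wrist8',(419.9,-195,69.5),0)]:
    d=load(f);l,r=noseedge(d);n=noseinfo(d,l,r)*1000;print(f,l,r,n,n-tz)
E
```

```text
wrist6 (np.float64(181.5), np.float64(77.0)) (np.float64(330.5), np.int64(77)) [ 327.17503156 -196.02694013  110.81379813] [-91.62496844   6.57305987 -10.58620187]
wrist8 (np.float64(197.5), np.float64(110.0)) (np.float64(318.5), np.int64(110)) [ 345.42091553 -187.61509102   30.20204478] [-74.47908447   7.38490898 -39.29795522]
```

Call:
send_rows([
  {"tx": 3,"ty": 0,"tz": -1,"roll": 0,"claw": 1},
  {"tx": 3,"ty": 0,"tz": -1,"roll": 0,"claw": 1},
  {"tx": 0,"ty": 0,"tz": 0,"roll": 0,"claw": 1},
])

```text
time: 8.25
position: [0.4173, -0.1949, 0.0641]
tool_rot: [0.068, 1.596, -0.063]
contact_force: [-1.3, 1.0, -0.7]
finger_gap: 0.0496
```

```bash
cat >> look.py <<'E'
def tilt(d,o):
    l,r=noseedge(d);n=noseinfo(d,l,r);M=R.from_rotvec(o['tool_rot']).as_matrix()
    v=M.T@(n-o['position'])*1000  # tool frame
    n1=np.array([v[2],-v[0]])-[0,19]; t=np.degrees(np.arctan2(-n1[1],-n1[0]))-18.5
    print('nose rel tool z,up,y',v[2].round(1),-v[0].round(1),v[1].round(1),'|r|',np.linalg.norm(n1).round(1),'tilt',t.round(1),'nose world',(n*1000).round(1)); return t
E
python3 - <<'E'
from look import *
d=snap('wrist','wrist9');o=get_obs();tilt(d,o)
plan((*W(-156),69),85,1)
E
```

```text
nose rel tool z,up,y -67.2 -49.1 1.1 |r| 95.6 tilt 26.9 nose world [ 349.2 -188.    16.8]
now [ 417.3 -194.9   64.1] yaw 85.24 D [ 4.3 -1.5  4.9] dyaw -0.24 t 8.3 q [-0.43  0.27 -0.43  0.89 -0.01 -0.35] gap 49.6 F [-1.4 -0.7 -1.2]
{"tx":-5,"ty":-1.2,"tz":4.4,"roll":0.004,"claw":CL},
```

Call:
send_rows([
  {"tx": -4,"ty": 0,"tz": 0,"roll": 0,"claw": 1},
  {"tx": -15,"ty": 0,"tz": 0,"roll": 0,"claw": 1},
  {"tx": -25,"ty": 0,"tz": 0,"roll": 0,"claw": 1},
  {"tx": -25,"ty": 0,"tz": 0,"roll": 0,"claw": 1},
  {"tx": -15,"ty": 0,"tz": 0,"roll": 0,"claw": 1},
  {"tx": 0,"ty": 0,"tz": 0,"roll": 0,"claw": 1},
], newtons=80)

```text
time: 8.9
position: [0.4203, -0.1954, 0.1508]
tool_rot: [0.068, 1.597, -0.063]
contact_force: [0.1, -0.3, -4.0]
finger_gap: 0.0489
```

```bash
python3 - <<'E'
from look import *
d=snap('wrist','wrist10');o=get_obs();tilt(d,o)
plan((*W(24),152),85,8)
E
```

```text
nose rel tool z,up,y -66.7 -48.1 1.0 |r| 94.6 tilt 26.7 nose world [ 352.1 -188.5  103.6]
now [ 419.9 -195.2  149.8] yaw 85.26 D [181.  -16.9   2.2] dyaw -0.26 t 8.95 q [-0.43  0.2  -0.28  1.12 -0.01 -0.35] gap 48.7 F [-0.3  0.4 -3.1]
{"tx":-0,"ty":-0.2,"tz":22.7,"roll":0.001,"claw":CL},{"tx":-0,"ty":-0.2,"tz":22.7,"roll":0.001,"claw":CL},{"tx":-0,"ty":-0.2,"tz":22.7,"roll":0.001,"claw":CL},{"tx":-0,"ty":-0.2,"tz":22.7,"roll":0.001,"claw":CL},{"tx":-0,"ty":-0.2,"tz":22.7,"roll":0.001,"claw":CL},{"tx":-0,"ty":-0.2,"tz":22.7,"roll":0.001,"claw":CL},{"tx":-0,"ty":-0.2,"tz":22.7,"roll":0.001,"claw":CL},{"tx":-0,"ty":-0.1,"tz":22.7,"roll":0.001,"claw":CL},
```

Call:
send_rows([
  {"tx": -1,"ty": 0,"tz": 12,"roll": 0,"claw": 1},
  {"tx": 0,"ty": 0,"tz": 25,"roll": 0,"claw": 1},
  {"tx": 0,"ty": 0,"tz": 30,"roll": 0,"claw": 1},
  {"tx": 0,"ty": 0,"tz": 30,"roll": 0,"claw": 1},
  {"tx": 0,"ty": 0,"tz": 30,"roll": 0,"claw": 1},
  {"tx": 0,"ty": 0,"tz": 30,"roll": 0,"claw": 1},
  {"tx": 0,"ty": 0,"tz": 15,"roll": 0,"claw": 1},
  {"tx": 0,"ty": 0,"tz": 5,"roll": 0,"claw": 1},
  {"tx": 0,"ty": 0,"tz": 0,"roll": 0,"claw": 1},
])

```text
time: 9.85
position: [0.6049, -0.2086, 0.1322]
tool_rot: [0.072, 1.609, -0.06]
contact_force: [-1.1, -0.8, -3.4]
finger_gap: 0.0488
```

```bash
python3 - <<'E'
from look import *
d=snap('wrist','wrist11');o=get_obs()
try: tilt(d,o)
except Exception as e: print(e)
d=snap('side','side11')
plan((*W(24),125),85,3)
a=d['color'][90:210,200:350]
cv2.imwrite('pics/s11z.png',cv2.cvtColor(cv2.resize(a,None,fx=5,fy=5,interpolation=cv2.INTER_CUBIC),cv2.COLOR_RGB2BGR))
E
```

```text
nose rel tool z,up,y -114.3 -34.7 -1.3 |r| 126.3 tilt 6.7 nose world [ 489. -200.  102.]
now [ 603.7 -208.6  132.8] yaw 85.21 D [-2.8 -3.5 -7.8] dyaw -0.21 t 9.95 q [-0.33  0.51  0.14  1.25 -0.   -0.25] gap 48.8 F [-0.3 -0.3 -2.9]
{"tx":3,"ty":-1.2,"tz":-0.8,"roll":0.001,"claw":CL},{"tx":3,"ty":-1.2,"tz":-0.8,"roll":0.001,"claw":CL},{"tx":3,"ty":-1.3,"tz":-0.8,"roll":0.001,"claw":CL},
```

View pics/wrist11.png

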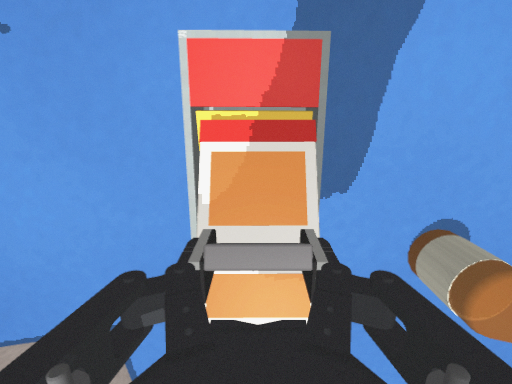

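View pics/s11z.png

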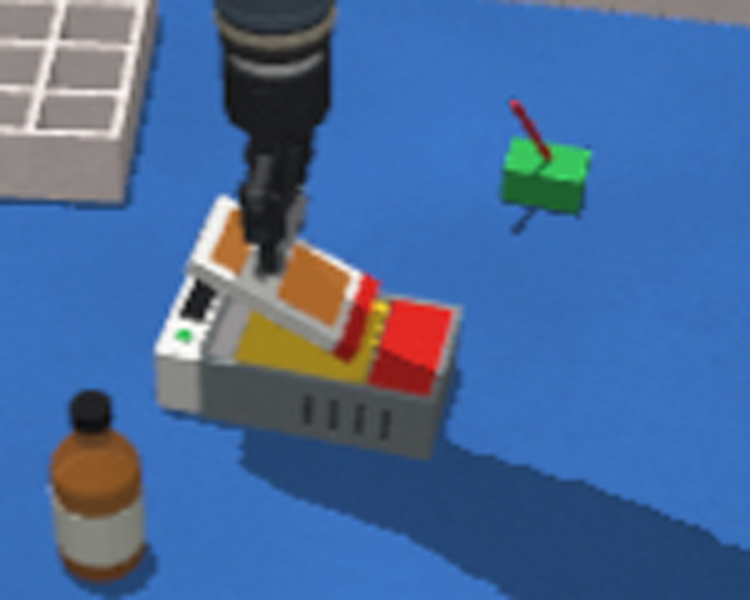

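Call:
send_rows([
  {"tx": 6,"ty": -1,"tz": -1,"roll": 0.001,"claw": 1},
  {"tx": 6,"ty": -1,"tz": -1,"roll": 0.001,"claw": 1},
  {"tx": 6,"ty": -1,"tz": -1,"roll": 0,"claw": 1},
  {"tx": 6,"ty": 0,"tz": -1,"roll": 0,"claw": 1},
  {"tx": 4,"ty": 0,"tz": 0,"roll": 0,"claw": 1},
])

```text
time: 10.45
position: [0.5971, -0.2112, 0.1054]
tool_rot: [0.074, 1.605, -0.062]
contact_force: [0.5, 0.6, 2.9]
finger_gap: 0.0489
```

```bash
python3 - <<'E'
from look import *
d=snap('wrist','wrist12')
plan((*W(22),100),85,1)
E
```

```text
now [ 596.9 -211.2  104.9] yaw 85.02 D [ 2.  -0.7 -4.9] dyaw -0.02 t 10.5 q [-0.34  0.51  0.08  1.17 -0.   -0.25] gap 48.7 F [2.9 0.7 1.1]
{"tx":5,"ty":-0.5,"tz":2.1,"roll":0.000,"claw":CL},
```

View pics/wrist12.png

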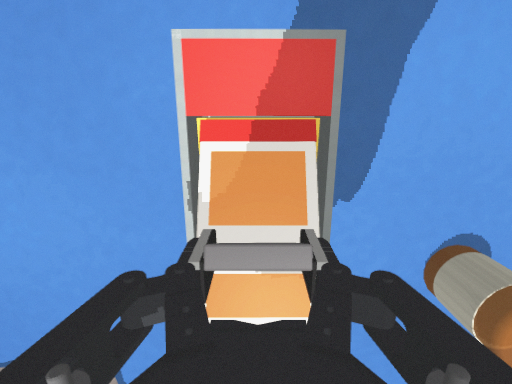

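```bash
python3 - <<'E'
from look import *
d=load('wrist12')
a=onplane(d,[(258,120)],.057)*1000;b=onplane(d,[(258,116.5)],.061)*1000
e=onplane(d,[(172.5,30),(345,30)],.061)*1000
print(a,b,e,W(-106,56),W(-106,-56),W(-52.5))
g=d['color'][105:130,258];print(g.tolist())
E
```

```text
[[ 528.69421847 -203.84894187   57.        ]] [[ 526.35337576 -203.67665176   61.        ]] [[ 468.77686245 -253.11573097   61.        ]
 [ 478.06552671 -143.88621316   61.        ]] (np.float64(476.2840835961439), np.float64(-144.9745881756105)) (np.float64(466.5226404084061), np.float64(-256.548394361886)) (np.float64(524.6997783501834), np.float64(-205.42432350574794))
[[209, 69, 65], [203, 65, 60], [202, 65, 60], [205, 68, 63], [203, 65, 60], [205, 68, 63], [203, 64, 63], [200, 62, 57], [205, 69, 65], [202, 65, 62], [184, 80, 77], [135, 137, 137], [145, 136, 95], [219, 187, 78], [203, 117, 59], [187, 53, 47], [186, 53, 49], [186, 51, 49], [185, 51, 49], [185, 51, 45], [185, 50, 46], [183, 45, 41], [184, 47, 45], [184, 48, 46], [185, 52, 46]]
```

Call:
send_rows([
  {"tx": 3,"ty": 1,"tz": 3,"roll": 0,"claw": 1},
  {"tx": 4,"ty": 1,"tz": 1,"roll": 0,"claw": 1},
  {"tx": 3,"ty": 0,"tz": 0,"roll": 0,"claw": 1},
])

```text
time: 10.8
position: [0.5995, -0.2104, 0.0948]
tool_rot: [0.073, 1.608, -0.065]
contact_force: [-1.1, 0.4, 2.9]
finger_gap: 0.0486
```

```bash
sed -i 's/o=(577,-210)/o=(579,-208)/' look.py; python3 - <<'E'
from look import *
d=snap('wrist','wrist13')
plan((*W(-30),76),85,8)
g=d['color'][105:140,258];print([(105+i,v.tolist()) for i,v in enumerate(g)][::1])
E
```

```text
now [ 599.5 -210.3   94.3] yaw 84.99 D [-50.4   4.9 -18.3] dyaw 0.01 t 10.85 q [-0.33  0.52  0.07  1.15 -0.01 -0.25] gap 48.8 F [-0.6 -2.2  4.1]
{"tx":2,"ty":0.1,"tz":-6.3,"roll":-0.000,"claw":CL},{"tx":2,"ty":0.1,"tz":-6.3,"roll":-0.000,"claw":CL},{"tx":2,"ty":0.1,"tz":-6.3,"roll":-0.000,"claw":CL},{"tx":2,"ty":0.1,"tz":-6.3,"roll":-0.000,"claw":CL},{"tx":2,"ty":0.1,"tz":-6.3,"roll":-0.000,"claw":CL},{"tx":2,"ty":0.1,"tz":-6.3,"roll":-0.000,"claw":CL},{"tx":2,"ty":0.1,"tz":-6.3,"roll":-0.000,"claw":CL},{"tx":2,"ty":0.1,"tz":-6.3,"roll":-0.000,"claw":CL},
[(105, [205, 69, 67]), (106, [205, 66, 63]), (107, [204, 64, 60]), (108, [202, 64, 61]), (109, [204, 65, 62]), (110, [203, 68, 62]), (111, [206, 68, 64]), (112, [135, 114, 111]), (113, [132, 138, 137]), (114, [233, 218, 127]), (115, [247, 246, 128]), (116, [229, 203, 86]), (117, [225, 196, 83]), (118, [226, 197, 85]), (119, [198, 92, 58]), (120, [188, 54, 50]), (121, [185, 47, 45]), (122, [188, 53, 51]), (123, [186, 49, 47]), (124, [187, 51, 49]), (125, [184, 47, 44]), (126, [188, 53, 51]), (127, [185, 51, 48]), (128, [186, 51, 46]), (129, [186, 49, 47]), (130, [188, 55, 51]), (131, [185, 49, 45]), (132, [188, 54, 52]), (133, [185, 51, 47]), (134, [186, 49, 47]), (135, [188, 54, 48]), (136, [184, 49, 45]), (137, [186, 49, 47]), (138, [185, 49, 46]), (139, [188, 53, 51])]
```

View pics/wrist13.png

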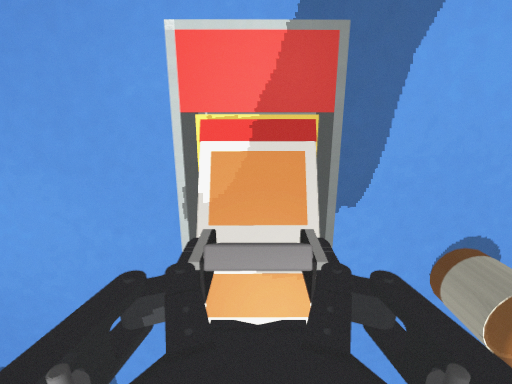

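Call:
send_rows([
  {"tx": 1,"ty": 0,"tz": -5,"roll": 0,"claw": 1},
  {"tx": 2,"ty": 0,"tz": -6,"roll": 0,"claw": 1},
  {"tx": 3,"ty": 0,"tz": -6,"roll": 0,"claw": 1},
  {"tx": 2,"ty": 0,"tz": -6,"roll": 0,"claw": 1},
  {"tx": 2,"ty": 0,"tz": -5,"roll": 0,"claw": 1},
])

```text
time: 11.35
position: [0.5718, -0.2075, 0.0858]
tool_rot: [0.073, 1.602, -0.064]
contact_force: [0.8, -0.1, 3.1]
finger_gap: 0.0487
```

```bash
python3 - <<'E'
from look import *
d=snap('wrist','wrist14')
plan((*W(-30),76),85,4)
E
```

```text
now [ 570.6 -207.3   85.4] yaw 85.02 D [-21.5   1.9  -9.4] dyaw -0.02 t 11.4 q [-0.35  0.48 -0.03  1.09 -0.   -0.26] gap 48.9 F [-1.7  0.2  3.4]
{"tx":2,"ty":0.0,"tz":-5.4,"roll":0.000,"claw":CL},{"tx":2,"ty":0.0,"tz":-5.4,"roll":0.000,"claw":CL},{"tx":2,"ty":0.0,"tz":-5.4,"roll":0.000,"claw":CL},{"tx":2,"ty":0.0,"tz":-5.4,"roll":0.000,"claw":CL},
```

View pics/wrist14.png

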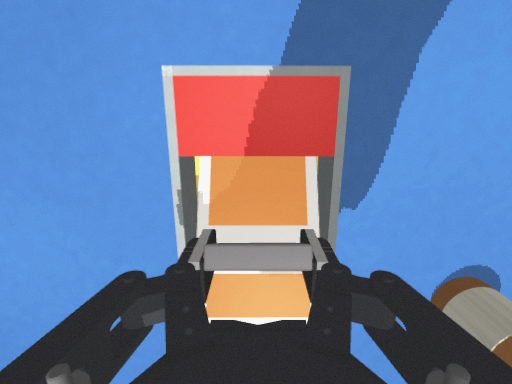

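Call:
send_rows([
  {"tx": 2,"ty": 0,"tz": -5,"roll": 0,"claw": 1},
  {"tx": 3,"ty": 0,"tz": -5,"roll": 0,"claw": 1},
  {"tx": 2,"ty": 0,"tz": -5,"roll": 0,"claw": 1},
  {"tx": 2,"ty": 0,"tz": -4,"roll": 0,"claw": 1},
  {"tx": 0,"ty": 0,"tz": 0,"roll": 0,"claw": 1},
])

```text
time: 11.9
position: [0.5485, -0.2052, 0.076]
tool_rot: [0.074, 1.605, -0.064]
contact_force: [-1.0, 0.4, 2.7]
finger_gap: 0.0489
```

```bash
python3 - <<'E'
from look import *
d=snap('wrist','wrist15');d=snap('side','side15')
plan((*W(-30),76),85,1)
a=d['color'][90:210,200:350]
cv2.imwrite('pics/s15z.png',cv2.cvtColor(cv2.resize(a,None,fx=5,fy=5,interpolation=cv2.INTER_CUBIC),cv2.COLOR_RGB2BGR))
E
```

```text
now [ 548.7 -205.2   76.2] yaw 85.0 D [ 0.4 -0.2 -0.2] dyaw -0.0 t 12.0 q [-0.36  0.46 -0.1   1.05 -0.01 -0.27] gap 49.2 F [-2.6  1.9  2.6]
{"tx":0,"ty":-0.1,"tz":0.4,"roll":0.000,"claw":CL},
```

View pics/wrist15.png

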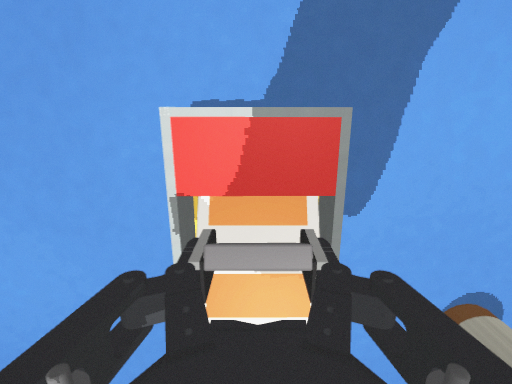

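View pics/s15z.png

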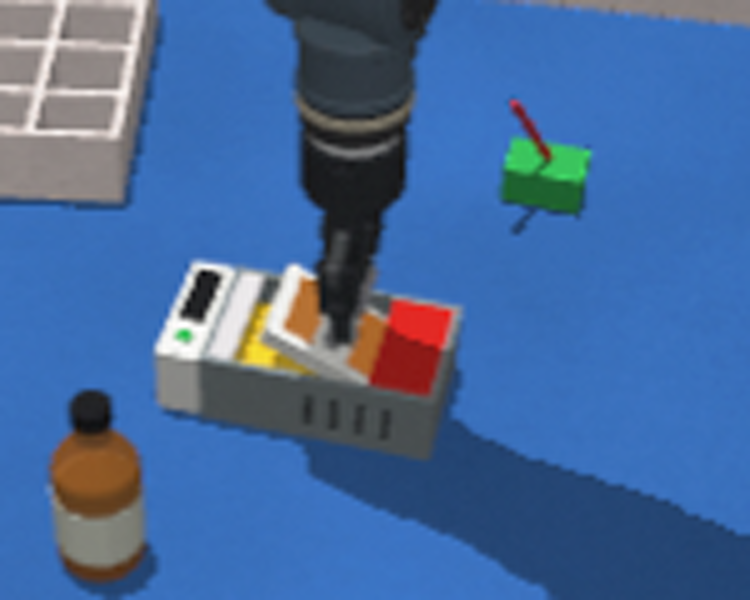

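Call:
send_rows([
  {"tx": 3,"ty": 0,"tz": 1,"roll": 0,"claw": 1},
  {"tx": 3,"ty": 0,"tz": 2,"roll": 0,"claw": 1},
  {"tx": 4,"ty": 0,"tz": 2,"roll": 0,"claw": 1},
  {"tx": 4,"ty": 0,"tz": 2,"roll": 0,"claw": 1},
  {"tx": 4,"ty": 0,"tz": 2,"roll": 0,"claw": 1},
], newtons=20)

```text
time: 12.5
position: [0.5565, -0.206, 0.0581]
tool_rot: [0.073, 1.607, -0.065]
contact_force: [-0.5, 1.9, 13.0]
finger_gap: 0.0488
```

```bash
python3 - <<'E'
from look import *
d=snap('wrist','wrist16');d=snap('side','side16')
plan((*W(-5),56),85,1)
a=d['color'][90:210,200:350]
cv2.imwrite('pics/s16z.png',cv2.cvtColor(cv2.resize(a,None,fx=5,fy=5,interpolation=cv2.INTER_CUBIC),cv2.COLOR_RGB2BGR))
E
```

```text
now [ 556.8 -206.1   57.9] yaw 84.98 D [17.3 -1.5 -1.9] dyaw 0.02 t 12.6 q [-0.35  0.48 -0.1   1.02 -0.01 -0.26] gap 48.6 F [0.2 0.8 9. ]
{"tx":2,"ty":0.0,"tz":17.3,"roll":-0.000,"claw":CL},
```

View pics/wrist16.png

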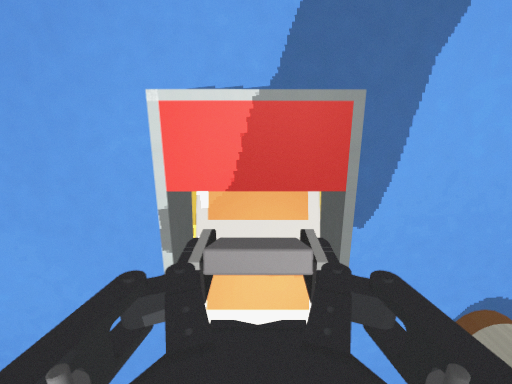

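View pics/s16z.png

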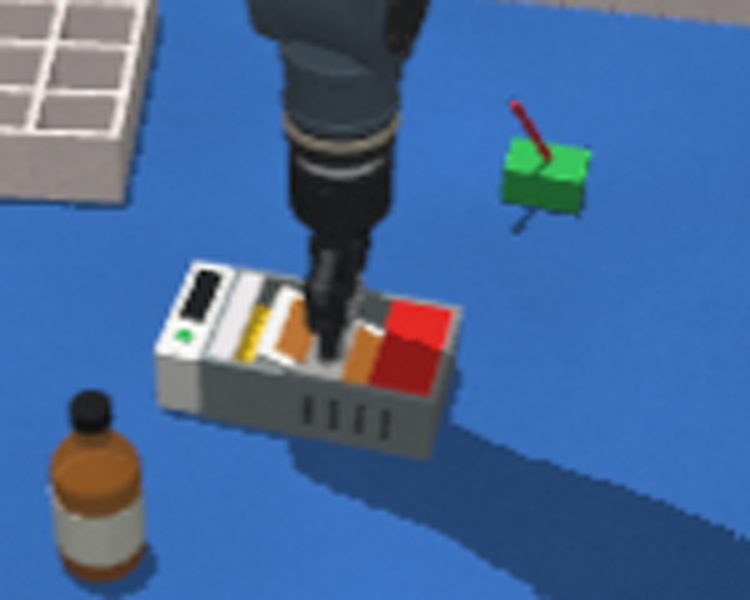

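Call:
send_rows([
  {"tx": 3,"ty": 0,"tz": 3,"roll": 0,"claw": 1},
  {"tx": 3,"ty": 0,"tz": 3,"roll": 0,"claw": 1},
  {"tx": 3,"ty": 0,"tz": 3,"roll": 0,"claw": 1},
  {"tx": 3,"ty": 0,"tz": 3,"roll": 0,"claw": 1},
])

```text
time: 13.0
position: [0.5684, -0.2071, 0.0472]
tool_rot: [0.072, 1.608, -0.066]
contact_force: [-23.4, 3.8, 36.6]
finger_gap: 0.0491
```

```bash
python3 - <<'E'
from look import *
d=snap('wrist','wrist17');d=snap('side','side17')
plan((*W(-5),56),85,1)
a=d['color'][90:210,200:350]
cv2.imwrite('pics/s17z.png',cv2.cvtColor(cv2.resize(a,None,fx=5,fy=5,interpolation=cv2.INTER_CUBIC),cv2.COLOR_RGB2BGR))
E
```

```text
now [ 568.3 -207.1   47.6] yaw 84.99 D [ 5.7 -0.5  8.4] dyaw 0.01 t 13.1 q [-0.35  0.51 -0.09  1.01 -0.01 -0.26] gap 48.9 F [-4.9  1.8 15.8]
{"tx":-8,"ty":0.0,"tz":5.7,"roll":-0.000,"claw":CL},
```

View pics/wrist17.png

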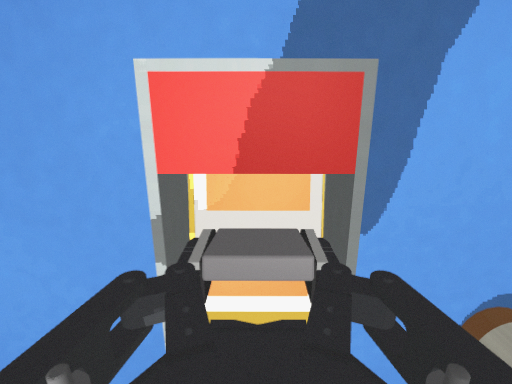

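View pics/s17z.png

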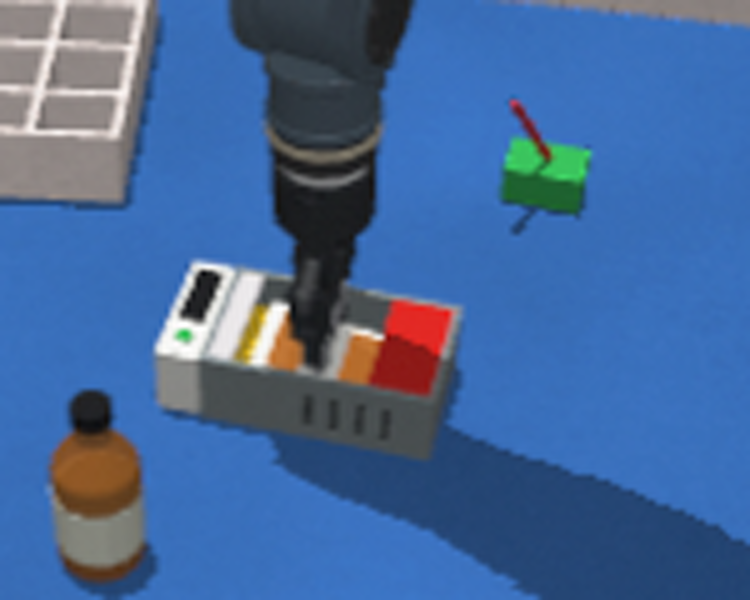

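Call:
send_rows([
  {"tx": -3,"ty": 0,"tz": 1,"roll": 0,"claw": 1},
  {"tx": -4,"ty": 0,"tz": 1,"roll": 0,"claw": 1},
  {"tx": -4,"ty": 0,"tz": 1,"roll": 0,"claw": 1},
  {"tx": -3,"ty": 0,"tz": 1,"roll": 0,"claw": 1},
])

```text
time: 13.5
position: [0.5687, -0.207, 0.06]
tool_rot: [0.073, 1.618, -0.066]
contact_force: [-4.7, 0.3, 3.0]
finger_gap: 0.0492
```

```bash
python3 - <<'E'
from look import *
d=snap('wrist','wrist18');d=snap('side','side18')
plan((*W(-5),62),85,1)
a=d['color'][90:210,200:350]
cv2.imwrite('pics/s18z.png',cv2.cvtColor(cv2.resize(a,None,fx=5,fy=5,interpolation=cv2.INTER_CUBIC),cv2.COLOR_RGB2BGR))
E
```

```text
now [ 568.9 -207.1   60.1] yaw 84.96 D [ 5.1 -0.5  1.9] dyaw 0.04 t 13.6 q [-0.34  0.51 -0.06  1.05 -0.01 -0.26] gap 48.7 F [-4.6 -0.1  3.4]
{"tx":-2,"ty":-0.1,"tz":5.1,"roll":-0.001,"claw":CL},
```

View pics/wrist18.png

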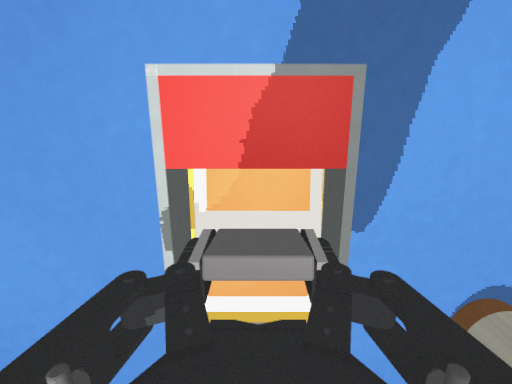

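View pics/s18z.png

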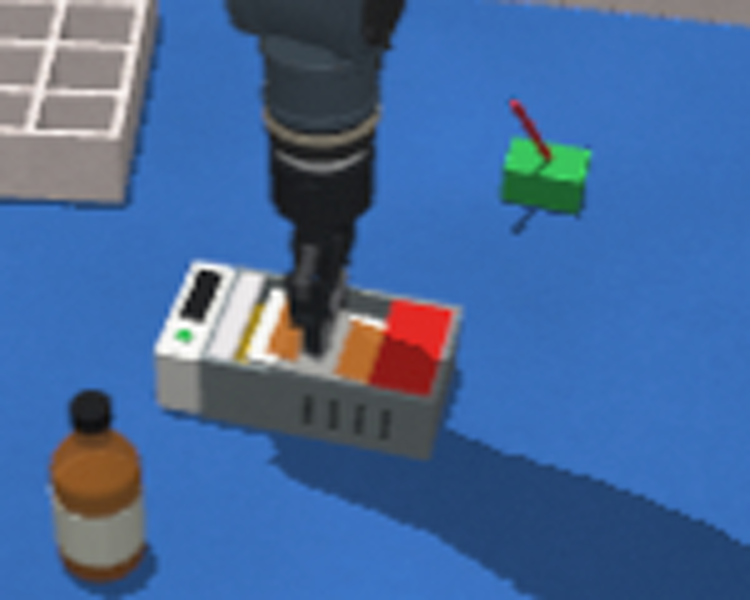

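```bash
cat >> look.py <<'E'
def dpt(d,x0,x1,y0,y1):
    z=d['depth'][y0:y1,x0:x1];v,u=np.nonzero(z>0)
    uv=np.c_[u+x0,v+y0];r=ray(d,uv);f=R.from_rotvec(d['attitude']).inv().apply(r)
    P=(d['xyz']+r*(z[v,u]/f[:,2])[:,None])*1000
    P[:,:2]-=W(0);a=np.radians(5.0);P=P@np.array([[np.cos(a),-np.sin(a),0],[np.sin(a),np.cos(a),0],[0,0,1]]).T
    return P
def casetilt(d,boxes):
    P=np.vstack([dpt(d,*b) for b in boxes]);A=np.c_[P[:,0],np.ones(len(P))]
    c,res,_,_=np.linalg.lstsq(A,P[:,2],rcond=None);print('top z at x=0',c[1].round(1),'slope deg',np.degrees(np.arctan(c[0])).round(2),'rms',np.sqrt(res/len(P)).round(2),[dpt(d,*b).mean(0).round(1).tolist() for b in boxes])
E
python3 - <<'E'
from look import *
d=load('wrist6');casetilt(d,[(210,310,130,200),(210,310,209,219)])
d=load('wrist18');casetilt(d,[(215,300,175,205),(210,310,213,225),(215,300,299,308)])
print(dpt(d,180,330,90,150).mean(0), dpt(d,240,280,313,319).mean(0))
E
```

```text
top z at x=0 102.8 slope deg -1.96 rms [0.61] [[-203.9, -7.8, 109.8], [-172.8, -7.5, 108.6]]
top z at x=0 52.5 slope deg 8.17 rms [0.64] [[-38.3, 0.6, 47.1], [-20.2, 2.1, 49.4], [34.7, 0.6, 57.6]]
[-79.59883356  -0.63578484  59.88095016] [63.35340563  2.39366234 34.69584883]
```

Call:
send_rows([
  {"tx": 0,"ty": 0,"tz": 0,"roll": 0,"claw": 0.36},
  {"tx": 0,"ty": 0,"tz": 0,"roll": 0,"claw": 0.36},
  {"tx": 0,"ty": 0,"tz": 0,"roll": 0,"claw": 0.36},
])

```text
time: 13.9
position: [0.5703, -0.207, 0.059]
tool_rot: [0.073, 1.616, -0.065]
contact_force: [0.8, 0.4, -0.0]
finger_gap: 0.0546
```

```bash
python3 - <<'E'
from look import *
d=snap('wrist','wrist19')
plan((*W(-5),62),85,1)
casetilt(d,[(215,300,175,190),(215,300,299,308)])
E
```

```text
now [ 570.3 -207.    59. ] yaw 84.98 D [ 3.7 -0.5  3. ] dyaw 0.02 t 13.95 q [-0.34  0.51 -0.06  1.05 -0.01 -0.26] gap 54.8 F [ 0.3  0.6 -0. ]
{"tx":-3,"ty":-0.2,"tz":3.8,"roll":-0.000,"claw":CL},
top z at x=0 73.9 slope deg 16.15 rms [19.69] [[-43.4, 0.8, 55.1], [12.6, 0.7, 87.9]]
```

View pics/wrist19.png

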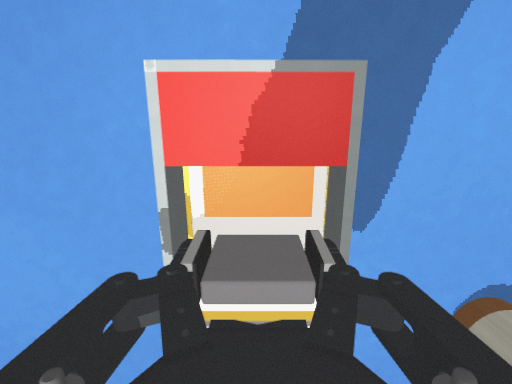

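```bash
python3 - <<'E'
from look import *
d=load('wrist19')
casetilt(d,[(212,305,172,210),(215,305,221,230),(215,300,305,309)])
print(dpt(d,240,280,313,319).mean(0),dpt(d,230,290,284,298).mean(0))
E
```

```text
top z at x=0 54.6 slope deg -0.55 rms [0.61] [[-38.3, 1.3, 55.1], [-16.7, 2.2, 54.5], [40.8, 0.7, 54.4]]
[63.82553045  2.54694166 35.29950322] [ -6.77551633   1.75004332 104.5129316 ]
```

Call:
send_rows([
  {"tx": 0,"ty": 0,"tz": 2,"roll": 0,"claw": 0.36},
  {"tx": 0,"ty": 0,"tz": 0,"roll": 0,"claw": 1},
  {"tx": 0,"ty": 0,"tz": 0,"roll": 0,"claw": 1},
  {"tx": 0,"ty": 0,"tz": 0,"roll": 0,"claw": 1},
  {"tx": 2,"ty": 0,"tz": 0,"roll": 0,"claw": 1},
  {"tx": 2,"ty": 0,"tz": 0,"roll": 0,"claw": 1},
  {"tx": 1,"ty": 0,"tz": 0,"roll": 0,"claw": 1},
], newtons=60)

```text
time: 14.65
position: [0.5726, -0.2073, 0.0552]
tool_rot: [0.072, 1.615, -0.066]
contact_force: [-5.2, 1.5, 14.6]
finger_gap: 0.0495
```

```bash
python3 - <<'E'
from look import *
d=snap('wrist','wrist20')
plan((*W(22),55),85,1)
casetilt(d,[(212,305,178,210),(215,305,221,230),(215,300,305,309)])
E
```

```text
now [ 572.7 -207.3   55.3] yaw 85.0 D [28.3 -2.6 -0.3] dyaw 0.0 t 14.7 q [-0.34  0.51 -0.06  1.04 -0.01 -0.26] gap 49.4 F [-4.4  1.2 14. ]
{"tx":0,"ty":-0.2,"tz":28.4,"roll":-0.000,"claw":CL},
top z at x=0 49.4 slope deg -3.03 rms [2.03] [[-34.1, 1.3, 51.0], [-14.4, 2.2, 50.8], [46.2, 0.7, 46.9]]
```

View pics/wrist20.png

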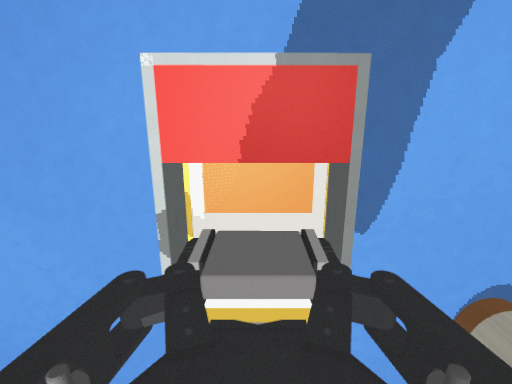

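```bash
python3 - <<'E'
from look import *
d=load('wrist20')
casetilt(d,[(212,305,178,210),(215,305,216,228),(215,300,301,304)])
P=dpt(d,250,252,296,320);print(P.round(1)[:, [0,2]].tolist())
E
```

```text
top z at x=0 50.8 slope deg -0.22 rms [0.61] [[-34.1, 1.3, 51.0], [-16.6, 2.2, 50.7], [39.5, 0.7, 50.8]]
[[-1.4, 100.1], [-2.1, 101.0], [-1.6, 101.1], [-1.6, 101.0], [-1.0, 100.9], [-0.6, 100.5], [0.4, 99.7], [0.5, 99.6], [38.0, 50.9], [38.4, 50.3], [38.7, 50.9], [39.9, 49.4], [39.7, 50.6], [39.2, 51.2], [40.4, 50.7], [40.7, 50.3], [40.9, 51.0], [41.1, 50.8], [41.1, 51.8], [41.4, 51.4], [42.6, 50.9], [42.2, 51.4], [43.8, 50.3], [43.8, 50.3], [56.3, 35.6], [56.8, 35.0], [58.2, 34.4], [57.3, 35.5], [58.8, 34.6], [58.4, 35.1], [59.3, 35.1], [59.4, 35.0], [60.4, 34.8], [59.8, 35.5], [61.5, 34.6], [60.9, 35.2], [61.9, 35.1], [62.3, 34.6], [62.7, 35.2], [62.4, 35.6], [62.8, 36.1], [62.6, 36.3], [63.3, 36.5], [64.5, 35.1], [65.2, 35.3], [65.8, 34.6], [65.9, 35.6], [66.4, 35.0]]
```

Call:
send_rows([
  {"tx": -1,"ty": 0,"tz": 3,"roll": 0,"claw": 1},
  {"tx": 0,"ty": 0,"tz": 4,"roll": 0,"claw": 1},
  {"tx": 0,"ty": 0,"tz": 4,"roll": 0,"claw": 1},
  {"tx": 0,"ty": 0,"tz": 4,"roll": 0,"claw": 1},
  {"tx": 0,"ty": 0,"tz": 4,"roll": 0,"claw": 1},
])

```text
time: 15.2
position: [0.5865, -0.2085, 0.0562]
tool_rot: [0.073, 1.624, -0.067]
contact_force: [-10.1, 1.1, 13.8]
finger_gap: 0.0495
```

```bash
python3 - <<'E'
from look import *
d=snap('wrist','wrist21')
plan((*W(21),55),85,1)
P=dpt(d,256,258,290,325);print(P.round(1)[:, [0,2]].tolist())
P=dpt(d,256,258,200,235);print(P.round(1)[:, [0,2]].tolist())
E
```

```text
now [ 587.  -208.5   56.2] yaw 84.93 D [12.9 -1.3 -1.2] dyaw 0.07 t 15.25 q [-0.34  0.54 -0.    1.08 -0.01 -0.25] gap 49.5 F [-9.2  0.9 12.5]
{"tx":1,"ty":-0.2,"tz":12.9,"roll":-0.001,"claw":CL},
[[9.7, 101.6], [9.4, 101.9], [10.2, 101.5], [10.3, 101.3], [10.6, 101.6], [11.3, 100.6], [11.6, 101.0], [10.9, 101.9], [11.6, 101.6], [11.5, 101.7], [11.7, 102.2], [12.4, 101.2], [12.7, 101.4], [12.6, 101.7], [12.6, 102.3], [13.1, 101.6], [13.2, 102.2], [13.5, 101.7], [14.3, 101.3], [13.2, 102.8], [51.6, 51.8], [51.9, 51.5], [53.2, 50.8], [53.0, 51.0], [53.4, 51.4], [54.5, 50.0], [54.1, 51.5], [54.3, 51.3], [51.6, 55.9], [51.6, 55.9], [51.5, 57.0], [52.1, 56.2], [51.3, 58.1], [51.3, 58.2], [51.3, 59.1], [51.8, 59.4], [51.7, 59.5], [52.1, 60.0], [52.2, 59.8], [52.4, 60.5], [52.9, 59.8], [54.1, 59.3], [53.4, 60.1], [54.8, 59.2], [54.8, 59.3], [55.6, 59.2], [55.3, 59.5], [56.3, 59.2], [55.6, 60.1], [56.3, 60.2], [56.8, 59.6], [56.8, 60.4], [57.3, 59.9], [58.0, 59.8], [56.8, 61.3], [57.9, 60.9], [59.4, 59.0], [59.7, 59.6], [59.1, 60.3], [60.4, 59.6], [60.1, 60.1], [60.8, 60.1], [61.6, 59.2], [60
[... 365 characters left out ...]
, [-10.5, 51.3], [-10.6, 53.6], [-9.8, 51.3], [-9.7, 52.8], [-9.3, 51.5], [-8.9, 52.4], [-8.8, 52.0], [-8.0, 51.6], [-8.1, 51.8], [-7.9, 52.9], [-7.5, 51.7], [-6.8, 51.7], [-6.6, 51.1], [-6.7, 53.1], [-6.4, 52.3], [-5.9, 52.7], [-5.4, 51.3], [-5.6, 53.5], [-5.3, 52.8], [-4.4, 51.9], [-4.6, 52.5], [-3.5, 51.2], [-3.5, 51.2], [-3.1, 51.9], [-3.5, 52.9], [-2.7, 52.6], [-2.2, 51.3], [-1.6, 51.4], [-1.4, 50.9], [-1.5, 52.7], [-1.1, 51.8], [-0.6, 52.0], [-0.3, 51.2], [-0.2, 52.6], [0.5, 51.0], [0.5, 52.5], [0.8, 51.8], [1.4, 51.9], [1.8, 50.8], [2.3, 51.2], [2.1, 51.8], [2.7, 51.8], [2.6, 52.1], [1.8, 55.6], [2.3, 54.3], [2.6, 55.3], [2.4, 55.6], [2.2, 57.6], [2.5, 57.0], [2.6, 58.2], [2.0, 59.4]]
```

View pics/wrist21.png

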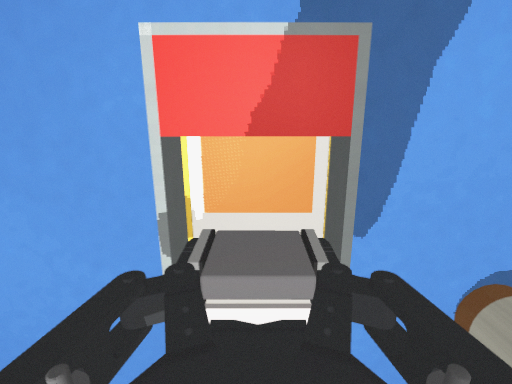

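Call:
send_rows([
  {"tx": 0,"ty": 0,"tz": 4,"roll": 0,"claw": 1},
  {"tx": 0,"ty": 0,"tz": 4,"roll": 0,"claw": 1},
  {"tx": 0,"ty": 0,"tz": 4,"roll": 0,"claw": 1},
  {"tx": 0,"ty": 0,"tz": 3,"roll": 0,"claw": 1},
])

```text
time: 15.65
position: [0.5974, -0.2095, 0.0567]
tool_rot: [0.074, 1.633, -0.067]
contact_force: [-9.1, 0.7, 10.4]
finger_gap: 0.0495
```

```bash
python3 - <<'E'
from look import *
d=snap('wrist','wrist22')
plan((*W(21),55),85,1)
P=dpt(d,250,262,285,310);print('rib',P[P[:,2]>95][:,0].min(),P[P[:,2]>95][:,0].max())
casetilt(d,[(215,305,160,200),(215,305,217,226)])
E
```

```text
now [ 597.6 -209.5   56.7] yaw 84.88 D [ 2.3 -0.3 -1.7] dyaw 0.12 t 15.7 q [-0.33  0.56  0.04  1.11 -0.01 -0.24] gap 49.3 F [-8.1  0.5 10. ]
{"tx":2,"ty":-0.1,"tz":2.3,"roll":-0.002,"claw":CL},
rib 17.94078426961444 26.39101492316617
top z at x=0 52.8 slope deg -2.08 rms [0.61] [[-17.6, 2.2, 53.5], [7.8, 2.2, 52.5]]
```

Call:
send_rows([
  {"tx": 0,"ty": 0,"tz": 3,"roll": 0,"claw": 1},
  {"tx": 0,"ty": 0,"tz": 3,"roll": 0,"claw": 1},
])

```text
time: 15.9
position: [0.5977, -0.2095, 0.0569]
tool_rot: [0.075, 1.644, -0.067]
contact_force: [-16.7, 0.7, 14.5]
finger_gap: 0.049
```

```bash
python3 - <<'E'
from look import *
plan((*W(21),55),85,1)
print(R.from_rotvec(get_obs()['tool_rot']).as_matrix().round(3))
E
```

```text
now [ 597.7 -209.5   56.9] yaw 84.85 D [ 2.3 -0.3 -1.9] dyaw 0.15 t 15.9 q [-0.33  0.57  0.05  1.12 -0.02 -0.24] gap 49.0 F [-16.7   0.7  14.5]
{"tx":2,"ty":-0.1,"tz":2.3,"roll":-0.003,"claw":CL},
[[-0.074  0.09   0.993]
 [ 0.008  0.996 -0.089]
 [-0.997  0.001 -0.074]]
```

Call:
send_rows([
  {"tx": 0,"ty": 0,"tz": 4,"roll": 0,"claw": 1},
  {"tx": 0,"ty": 0,"tz": 4,"roll": 0,"claw": 1},
])

```text
time: 16.1
position: [0.5974, -0.2095, 0.0569]
tool_rot: [0.077, 1.659, -0.068]
contact_force: [-20.4, 1.4, 17.3]
finger_gap: 0.0491
```

```bash
python3 - <<'E'
from look import *
d=snap('wrist','wrist23');d2=snap('side','side23')
plan((*W(21),55),85,1)
P=dpt(d,250,262,280,310);Q=P[P[:,2]>95];print('rib',np.percentile(Q[:,0],[1,99]),len(Q))
a=d2['color'][90:210,200:350]
cv2.imwrite('pics/s23z.png',cv2.cvtColor(cv2.resize(a,None,fx=5,fy=5,interpolation=cv2.INTER_CUBIC),cv2.COLOR_RGB2BGR))
E
```

```text
now [ 597.4 -209.5   56.9] yaw 84.79 D [ 2.5 -0.3 -1.9] dyaw 0.21 t 16.2 q [-0.33  0.58  0.07  1.15 -0.02 -0.24] gap 49.2 F [-22.6   2.6  18.7]
{"tx":2,"ty":-0.1,"tz":2.5,"roll":-0.004,"claw":CL},
rib [17.01666596 26.49277408] 227
```

View pics/wrist23.png

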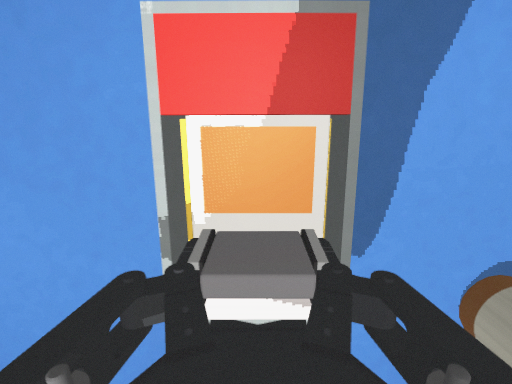

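View pics/s23z.png

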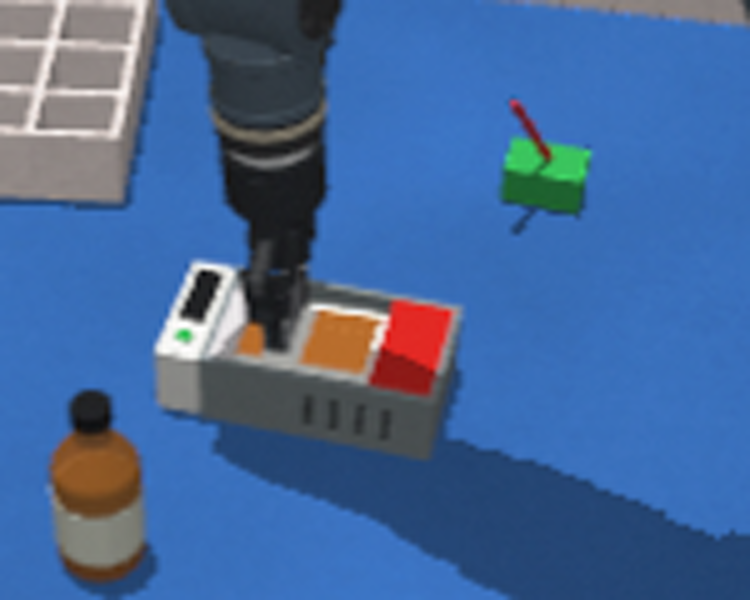

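Call:
send_rows([
  {"tx": 0,"ty": 0,"tz": 1,"roll": 0,"claw": 0.33},
  {"tx": 0,"ty": 0,"tz": 0,"roll": 0,"claw": 0.33},
  {"tx": 0,"ty": 0,"tz": 0,"roll": 0,"claw": 0.33},
])

```text
time: 16.5
position: [0.5991, -0.2097, 0.0559]
tool_rot: [0.077, 1.658, -0.068]
contact_force: [-0.8, -0.1, -0.8]
finger_gap: 0.0573
```

```bash
python3 - <<'E'
from look import *
d=snap('wrist','wrist24')
plan((*W(21),155),85,1)
E
```

```text
now [ 599.1 -209.7   55.8] yaw 84.77 D [ 0.8 -0.1 99.2] dyaw 0.23 t 16.55 q [-0.33  0.58  0.07  1.14 -0.02 -0.24] gap 57.3 F [ 0.1 -0.1 -1. ]
{"tx":-99,"ty":-0.0,"tz":0.9,"roll":-0.004,"claw":CL},
```

View pics/wrist24.png

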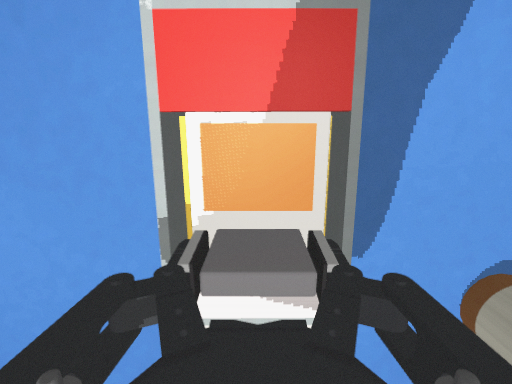

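Call:
send_rows([
  {"tx": -8,"ty": 0,"tz": -0.7,"roll": 0,"claw": 0.33},
  {"tx": -15,"ty": 0,"tz": -1.3,"roll": 0,"claw": 0.33},
  {"tx": -20,"ty": 0,"tz": -1.8,"roll": 0,"claw": 0.33},
  {"tx": -30,"ty": 0,"tz": -2.7,"roll": 0,"claw": 0.33},
  {"tx": -40,"ty": 0,"tz": -3.6,"roll": 0,"claw": 0.33},
  {"tx": -40,"ty": 0,"tz": -3.6,"roll": 0,"claw": 0.33},
  {"tx": 0,"ty": 0,"tz": 0,"roll": 0,"claw": 0.33},
])

```text
time: 17.25
position: [0.6001, -0.2096, 0.2163]
tool_rot: [0.077, 1.658, -0.067]
contact_force: [1.4, -0.2, -0.3]
finger_gap: 0.0574
```

```bash
python3 - <<'E'
from look import *
d=snap('wrist','wrist25');d2=snap('side','side25')
plan((*W(21),155),85,1)
a=d2['color'][130:200,215:305]
cv2.imwrite('pics/s25z.png',cv2.cvtColor(cv2.resize(a,None,fx=8,fy=8,interpolation=cv2.INTER_CUBIC),cv2.COLOR_RGB2BGR))
E
```

```text
now [ 598.7 -209.   211.6] yaw 84.83 D [  1.2  -0.8 -56.6] dyaw 0.17 t 17.35 q [-0.33  0.51  0.35  1.5  -0.02 -0.24] gap 57.2 F [ 0.6 -0.4 -0.2]
{"tx":57,"ty":-0.7,"tz":1.3,"roll":-0.003,"claw":CL},
```

View pics/wrist25.png

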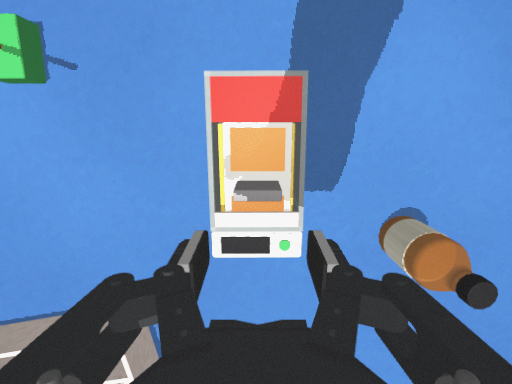

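View pics/s25z.png

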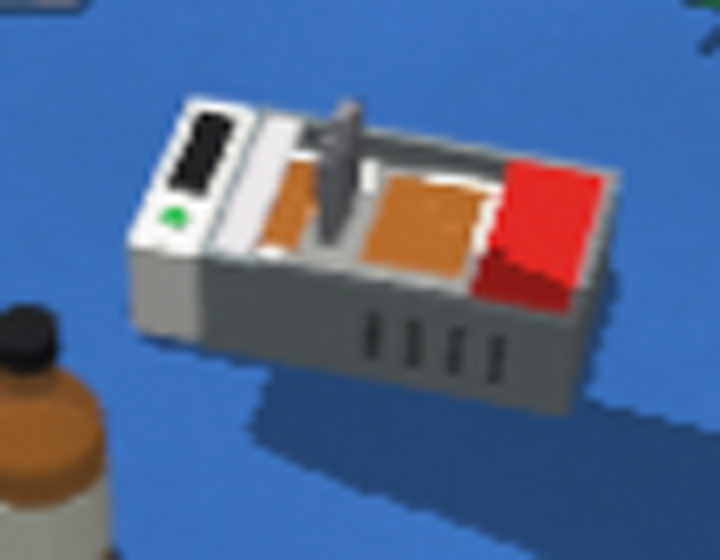

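```bash
python3 - <<'E'
from look import *
d=load('wrist25')
for c in (235,258,278):
  for r in list(range(116,128))+list(range(168,240,1)):
    if c!=258 and r%4: continue
    P=dpt(d,c-2,c+3,r,r+1).mean(0); print(c,r,P.round(1).tolist(),d['color'][r,c].tolist()) if c==258 else None
casetilt(d,[(236,280,130,165),(226,228,130,200),(289,290,130,200)])
casetilt(d,[(236,280,130,165),(236,280,203,209)])
E
```

```text
258 116 [-59.6, 2.3, 59.2] [247, 98, 91]
258 117 [-58.5, 2.3, 59.7] [247, 96, 89]
258 118 [-57.4, 2.3, 59.9] [247, 98, 93]
258 119 [-56.3, 2.3, 60.3] [247, 97, 92]
258 120 [-55.3, 2.3, 59.8] [247, 96, 91]
258 121 [-54.2, 2.3, 59.8] [247, 96, 90]
258 122 [-53.4, 2.3, 53.7] [246, 243, 241]
258 123 [-52.2, 2.3, 54.6] [247, 247, 247]
258 124 [-51.1, 2.3, 54.4] [247, 247, 247]
258 125 [-50.0, 2.3, 54.4] [247, 247, 247]
258 126 [-48.9, 2.3, 54.1] [247, 247, 247]
258 127 [-47.8, 2.3, 54.5] [247, 247, 245]
258 168 [-1.0, 2.2, 53.9] [237, 171, 96]
258 169 [0.3, 2.2, 52.9] [238, 172, 97]
258 170 [1.5, 2.2, 53.3] [237, 171, 103]
258 171 [2.7, 2.2, 53.1] [230, 212, 183]
258 172 [3.8, 2.1, 53.4] [224, 221, 216]
258 173 [5.2, 2.2, 52.4] [225, 224, 217]
258 174 [6.3, 2.1, 53.2] [226, 222, 217]
258 175 [7.5, 2.7, 53.0] [224, 221, 216]
258 176 [8.7, 2.1, 53.1] [225, 222, 216]
258 177 [9.9, 2.1, 52.7] [225, 223, 218]
258 178 [11.2, 2.1, 52.4] [224, 221, 216]
258 179 [12.3, 2.1, 53.0] [223, 220, 215]
258 180 [13.5, 2.1, 52.7] [186, 182, 177]
258 181 [13.7, 2.1, 58.6] [95, 94, 95]
258 182 [13.9, 2.1, 64
[... 1872 characters left out ...]
215, 219, 218]
258 228 [71.0, 1.9, 60.4] [197, 206, 204]
258 229 [72.7, 1.9, 59.3] [198, 208, 207]
258 230 [73.6, 1.9, 60.2] [200, 210, 207]
258 231 [75.1, 1.9, 59.8] [225, 225, 222]
258 232 [76.6, 1.9, 59.3] [246, 245, 244]
258 233 [77.9, 1.9, 59.2] [247, 247, 246]
258 234 [78.8, 1.9, 60.2] [247, 247, 247]
258 235 [80.2, 1.9, 59.9] [247, 247, 247]
258 236 [81.7, 1.9, 59.4] [246, 246, 244]
258 237 [82.6, 1.9, 60.4] [57, 54, 58]
258 238 [83.6, 1.9, 61.1] [62, 60, 62]
258 239 [84.9, 1.9, 61.0] [63, 60, 65]
top z at x=0 53.2 slope deg -1.92 rms [0.71] [[-25.2, 1.7, 54.1], [-4.9, -34.8, 53.1], [-4.3, 38.6, 53.0]]
top z at x=0 53.4 slope deg -1.6 rms [0.69] [[-25.2, 1.7, 54.1], [45.1, 1.4, 52.1]]
```

```bash
python3 - <<'E'
from look import *
a=load('side0')['color'].astype(int);b=load('side25')['color'].astype(int)
for n,(x,y,w,h) in dict(amber=(205,165,30,45),clear=(225,300,35,45),pen=(296,105,26,30)).items():
    print(n,np.abs(a-b)[y:y+h,x:x+w].mean())
o=get_obs();print(o['contact_force'],o['position'],o['joint_velocities'].round(3))
sign_off()
E
```

```text
amber 0.868641975308642
clear 0.9098412698412699
pen 0.882051282051282
[ 0.61372956 -0.35700754 -0.220266  ] [ 0.59873011 -0.20903375  0.21163106] [ 0.     0.026 -0.054 -0.021 -0.002  0.   ]
the job is handed in; nothing more can be done
```

I loaded the cassette into the counter, let go and handed the job in at about 17.4 s of the 48 s allowed.

**What I did**
- I gripped the rib across its ends and tipped the cassette about 27° nose down by pressing its tail on the counter's near edge.
- I pushed the nose down on the platform and slid it in under the red lip to about x = -97 mm.
- I then lowered it and briefly loosened the grip, so that it dropped onto the platform.
- I gripped it again and pressed until both lay level; the case measured -0.2°.
- I slid it to the end wall. The push rose from 9 to 22 N with no further movement, so I took that as contact and opened the fingers.

**Last checks**
- **Position:** the rib's front face is about 0.5 mm or less from its home position. This relies on correcting the measured counter position by about 1 mm, using the lip edges. The case top passes under both lips.
- **Level:** after release the spring lifts the nose against the red lip, so the cassette rests about 1.8° nose up. I estimate the tail sits about 3 mm below the metal lip, captured but not touching it.
- **Bystanders:** the two bottles and the pen block look unchanged in the side view.
- **Gripper:** it is clear of everything, with near-zero contact force.
- **Forces:** the highest reading was about 43 N at the wrist, when the platform apparently reached its lower stop. It went through the fingers' grip on the rib, and as far as I could see the gripper's body touched nothing.
- **Disagreement:** the camera estimates of the counter's position differed by about 2 mm. I used the wrist camera's.

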